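# Sort plaster plugs, loop tools and a stamp into their trays

## Task

Sort the things into their trays: stand the bigger plaster plug in the wider bay of the divided tray and the smaller plug in its narrower bay, both wide end down, and stand the stamp upright in the round saucer. Lay both loop tools in the larger tray without divider, along its longer side and next to each other. Everything must rest flat on the floor of its tray, bay or saucer, not on a rim or on another thing.

Things in the scene. Friction and masses are not known exactly. Their poses are not given: they have to be found in the camera images.
- big_plug_mid (a point): The bigger of the two white plaster plugs: a solid tapered round plug standing on its wide end, 44 mm across at the foot, a little narrower at the top, 34 mm tall. The point is its centre, 17 mm above its foot; z is up along its axis.
- small_plug_mid (a point): The smaller white plaster plug, same tapered shape: 34 mm across at the foot, 30 mm tall, standing on its wide end. The point is its centre, 15 mm above its foot; z is up along its axis.
- stamp_mid (a point): Pale wooden clay stamp standing upright: a round waisted handle 19 mm across and 45 mm tall. The point is its centre, 22.5 mm above its foot; z is up along its axis.
- wood_loop_tool_mid (a point): Loop tool with a pale wooden handle and a wire loop at the far end, lying flat: 140 mm long, 20 mm wide over all (handle about 13 mm), 11 mm high. The point is its centre, 5.5 mm above the surface it lies on and near its centre of mass; y runs along its length (the loop is at one end), z is up. It can be gripped across at this point.
- black_loop_tool_mid (a point): Loop tool with a black handle and a wire loop at the far end, lying flat: 140 mm long, 25 mm wide over all (handle about 14 mm), 12 mm high. The point is its centre, 6 mm above the surface it lies on and near its centre of mass; y runs along its length (the loop is at one end), z is up. It can be gripped across at this point.
- plug_tray: Shallow wooden tray, fixed to the table, with one dividing wall: 110 mm (x) by 135 mm (y), 16 mm high, walls 5 mm thick, floor 4 mm thick. Origin at the centre of its underside. The divider runs along the tray's x, off the middle. The wider bay (100 mm along x, 66 mm along y) has its centre 29.5 mm to the tray's +y; the narrower bay (100 mm by 54 mm) has its centre 35.5 mm to the tray's -y.
- tool_tray: Larger shallow wooden tray without divider, slightly longer than wide, fixed to the table: 174 mm along its x by 140 mm along its y, 14 mm high, walls 5 mm thick, floor 4 mm thick (inside 164 by 130 mm). Origin at the centre of its underside. The tools lie along its x; laid 30 mm either side of the middle line they are clear of each other and of the walls.
- saucer: Round open terracotta saucer, fixed to the table: 116 mm across the rim, 16 mm high, wall 5 mm, inner floor 5 mm above the table and about 94 mm across. Origin at the centre of its underside.
Not all that is in view belongs to the job. Leave any turquoise or yellow look-alike of the part that bears black_loop_tool_mid alone.

How it is judged (in metres and radians):
At the end, for the whole second after the job is handed in: Bigger plug in wide bay, smaller in narrow bay, stamp in saucer within 42 mm of its middle: on the floor (5 mm), upright within 0.15 rad. Both loop tools flat on the larger tray's floor (centre under 14.5 mm), lengthwise within 0.3 rad, centred lengthwise within 18 mm. All released, at rest (x of big_plug_mid in the frame of plug_tray between -0.038 and 0.038 m and y of big_plug_mid in the frame of plug_tray between 0.0155 and 0.0435 m and z of big_plug_mid in the frame of plug_tray between 0.016 and 0.026 m and angle between each of big_plug_mid, small_plug_mid, stamp_mid's own z axis and vertical below 0.15 rad and x of small_plug_mid in the frame of plug_tray between -0.038 and 0.038 m and y of small_plug_mid in the frame of plug_tray between -0.0485 and -0.0225 m and z of small_plug_mid in the frame of plug_tray between 0.014 and 0.024 m and horizontal distance between stamp_mid and saucer below 0.042 m and z of stamp_mid in the frame of saucer between 0.0225 and 0.0325 m and x of wood_loop_tool_mid in the frame of tool_tray between -0.018 and 0.018 m and y of wood_loop_tool_mid in the frame of tool_tray between -0.062 and 0.062 m and z of wood_loop_tool_mid in the frame of tool_tray between 0.005 and 0.0145 m and angle between the y axis of each of wood_loop_tool_mid, black_loop_tool_mid and the x axis of tool_tray, either way round below 0.3 rad and x of black_loop_tool_mid in the frame of tool_tray between -0.018 and 0.018 m and y of black_loop_tool_mid in the frame of tool_tray between -0.062 and 0.062 m and z of black_loop_tool_mid in the frame of tool_tray between 0.005 and 0.0145 m); the robot touches nothing.
It also fails if it takes over 128 s, if anything falls off the work surface, if the arm or the gripper's body presses on something with over 40 N, if the wrist force passes 120 N, or if a joint passes its speed limit or range.

## Robot

A 7-joint arm with a two-finger parallel gripper is mounted at the origin on a cart in front of the work surface, level with it; the furniture and walls round the work are solid. World frame = base frame: x ahead of the robot, y to its left, z up, the work surface at z = 0. Lengths are in m, angles in degrees, forces in N, time in s.
With the tool pointing down it reaches from about 0.35 to 0.9 m from the base axis. Payload 7.2 kg.
Tool frame: the origin (TCP) lies midway between the tips of the shut fingers; the grasp point (between the pads) lies 19 mm behind it; z points along the fingers, y is the direction in which the jaws open and shut (so a half turn about z gives the same grasp; the last joint's range is limited). The gripper opens to 88 mm and grips with 3 to 60 N. Pads are 20 mm wide; open, the fingers measure 115 mm over their backs; the gripper's body (75 mm by 178 mm) begins 61 mm behind the grasp point.
Start: joints at [65.248, 23.554, -0.728, 91.456, 0.321, 64.991, -4.71], TCP at [0.222, -0.584, 0.223] pointing down, gripper open.
Joint ranges: [-169.25, 169.25], [-16.82, 113.86], [-84.01, 82.57], [7.8, 145.47], [-59.2, 239.2], [7.22, 106.19], [-163.78, 163.78]. Speed limits (degrees/s): [136.94, 136.94, 172.46, 172.46, 180, 180, 180].

## Interface

Orientations are given as a 3x3 rotation matrix whose columns are the frame's x, y, z axes.
In Python, from plant import sensors, grab_frame, order, nets gives the robot as it stands.
- The arm moves only by the tool carry_out, never from a script. Its argument "steps" is a list of rows, each an object of numbers: "tx", "ty", "tz": the shift along the tool's x, y, z in mm; "turn": the turn about the tool's z in degrees; "hand": the finger opening in mm, from 0 to 87.8. A call has exactly 8 rows; each row shifts and turns the commanded pose from where the row before left it, along the tool's axes as they then stand; what a row does not reach is not made up. A row lasts 1/10 s, in which the tool goes at most 50 mm and 8.59 degrees, less where a joint would pass 70% of its speed; a pose out of reach is approached as far as the arm can. A call with a gripper value outside its range is refused whole. The fingers move at their own pace and stop on an object; "force" is the grip in N (left out, the last holds). Time passes only in rows, so rows that do not move let the fingers close, or fill a call up. It gives the time, the measured TCP pose, the force and the opening at its end, in the units of the state.
- sensors.sense(): the state, without advancing time (a new reading comes with each control period).
- grab_frame(name): name is "scene" or "top" or "wrist"; returns a dict with "image" (420x560x3 uint8, blue, green, red), "range_z" (420x560 float32, m along the optical axis (not along the pixel's ray), 0 where there is no reading), "vfov" (degrees; the focal length in pixels is half the picture's height over the tangent of half this angle, whatever the lens; pixels are square), "cx", "cy" (the principal point, pixels), "eye" and "orientation" of the camera in the world. Camera axes: x right, y up, looking along -z (the intrinsics and any distortion apply to the point x, -y, -z); pixel columns grow to the right and rows downward; lengths in m; the calibration is good to about 2 mm. A picture is of the moment at which its call begins.
- order.sign_off(): hands the job in, once; it reports no verdict.
Trained networks look in a picture, given as the dict that the camera call returned (one of the last four; its "shot" number tells which), for a name from the list of things; names that differ only in an ending like _2 or _b are one class to them, and where a whole thing is asked for, a point or a joint stands for the part that bears it (a point fixed in the world has none). Each returns a list of dicts, best first, with "confidence" (0 to 1); they miss things now and then, are a little off and sometimes report something else, mostly with a low value. They report only what shows in the picture. A call takes as long as a camera call. They do not tell look-alikes from the thing itself.
- nets.recognise(picture, label): "rect" ([centre column, centre row, width, height] in pixels, round what is visible of it).
The state is a dict: "time": time; "joint_pos": joint angles; "qd": joint speeds; "tau": joint torques, N m; "tcp_pos": TCP position; "eef_rot": TCP orientation; "ft_force": force on the tool from outside, world axes, zero at the start; "moment": the same for the moment, N m; "grip_width": opening from 0.0 (shut) to 1.0 (fully open).
Only numpy, scipy, OpenCV 4.12 (cv2) and the standard library are available. Lean on these libraries where they do the work, as an engineer would, in place of code of your own. Each camera call takes 0.05 s, during which the arm holds its last target.

## Working session

There is one attempt and no reset: what is moved stays moved. The work goes in short steps, Python scripts to look and compute and a tool call to move; the robot and the scene stay as the last step left them, time stands still between calls to the robot, and variables do not carry over. Pictures are saved under pics/ and viewed, and the job is handed in when it is done.

Besides the shell and the picture viewer there is one more tool, called after "Request:" as name(argument=value, ...), one argument or row to a line, values as JSON. carry_out: Moves the arm, as the interface text tells. Its arguments: {"type":"object","properties":{"steps":{"type":"array","items":{"type":"object","properties":{"tx":{"type":"number"},"ty":{"type":"number"},"tz":{"type":"number"},"turn":{"type":"number"},"hand":{"type":"number"}}}},"force":{"type":"number"}},"required":["steps"]}

```bash
ls; mkdir -p pics
cat > h.py <<'E'
import numpy as np, cv2
from plant import sensors, grab_frame, order, nets
def K(f):
    fl=f["image"].shape[0]/2/np.tan(np.radians(f["vfov"])/2); return fl,f["cx"],f["cy"]
def p2w(f,u,v,d):
    fl,cx,cy=K(f); c=np.array([(u-cx)/fl*d,-(v-cy)/fl*d,-d])
    return np.array(f["eye"])+np.array(f["orientation"])@c
def cloud(f):
    d=f["range_z"]; fl,cx,cy=K(f); v,u=np.mgrid[:d.shape[0],:d.shape[1]]
    c=np.stack([(u-cx)/fl*d,-(v-cy)/fl*d,-d],-1)
    P=c@np.array(f["orientation"]).T+np.array(f["eye"]); P[d<=0]=np.nan
    return P
def w2p(f,p):
    fl,cx,cy=K(f); c=np.array(f["orientation"]).T@(np.array(p)-np.array(f["eye"]))
    return cx+fl*c[0]/-c[2], cy-fl*c[1]/-c[2]
E
python3 - <<'E'
from h import *
s=sensors.sense(); print(s)
for n in("scene","top","wrist"):
    f=grab_frame(n); cv2.imwrite(f"pics/a_{n}.png",f["image"]); print(n,{k:v for k,v in f.items() if k not in("image","range_z")})
    if n=="scene": continue
    for l in ["big_plug_mid","small_plug_mid","stamp_mid","wood_loop_tool_mid","black_loop_tool_mid","plug_tray","tool_tray","saucer"]:
        for r in nets.recognise(f,l)[:3]: print(l,np.round(r["rect"]),round(r["confidence"],2))
E
```

```text
pics
{'time': 0.0, 'joint_pos': array([65.24655183, 23.59957473, -0.72972466, 91.50450028,  0.32355723,
       64.99127052, -4.70884989]), 'qd': array([-0.05363903, -0.02421615,  0.11230283,  0.12905357, -0.11115379,
       -0.02199486,  0.03008534]), 'tau': array([-3.58679890e-04, -5.87957525e+01,  6.41415082e-01, -2.91080868e+01,
       -5.39429637e-02,  1.81849144e-02,  8.28761426e-05]), 'tcp_pos': array([ 0.22218344, -0.58361906,  0.22181056]), 'eef_rot': array([[ 9.34511885e-01,  3.55931208e-01, -7.16126610e-04],
       [ 3.55931897e-01, -9.34510752e-01,  1.46239085e-03],
       [-1.48717475e-04, -1.62151393e-03, -9.99998674e-01]]), 'ft_force': array([-0.20163479,  0.01794694, -0.08963747]), 'moment': array([-0.03264848, -0.03331019, -0.05263979]), 'grip_width': 0.9984947327075715}
scene {'vfov': 49.59868494496189, 'cx': 273.2553262385427, 'cy': 213.66842249220534, 'eye': array([-0.54875699,  0.43415707,  0.69744113]), 'orientation': array([[-0.48681111,  0.40982949, -0.77139791],
       [-0.87328826, -0.24811729,  0.41929158],
       [-0.01955911,  0.87776853,  0.47868554]]), '
[... 388 characters left out ...]
4.  10.] 0.5
wood_loop_tool_mid [227. 226.  10.  33.] 0.6
black_loop_tool_mid [438. 268.  31.  24.] 0.67
black_loop_tool_mid [360. 258.  33.   3.] 0.47
black_loop_tool_mid [316. 228.  12.  29.] 0.43
plug_tray [154. 164.  50.  36.] 0.7
tool_tray [287. 166.  43.  55.] 0.56
saucer [215. 164.  36.  36.] 0.7
wrist {'vfov': 70.26795530894678, 'cx': 275.91309261170863, 'cy': 206.54881959681322, 'eye': array([ 0.28891101, -0.55965987,  0.38483066]), 'orientation': array([[ 3.56506843e-01,  9.02663523e-01,  2.41042394e-01],
       [-9.34292509e-01,  3.44268008e-01,  9.26123412e-02],
       [ 6.14597417e-04, -2.58221036e-01,  9.66085668e-01]]), 'shot': 3}
black_loop_tool_mid [307. 106.  58. 112.] 0.66
```

Run:
```python
import cv2
a=cv2.imread("pics/a_top.png"); c=cv2.resize(a[130:300,90:490],(800,340),interpolation=cv2.INTER_CUBIC); cv2.imwrite("pics/a_topz.png",c)
```

```text
(no output)
```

View pics/a_top.png

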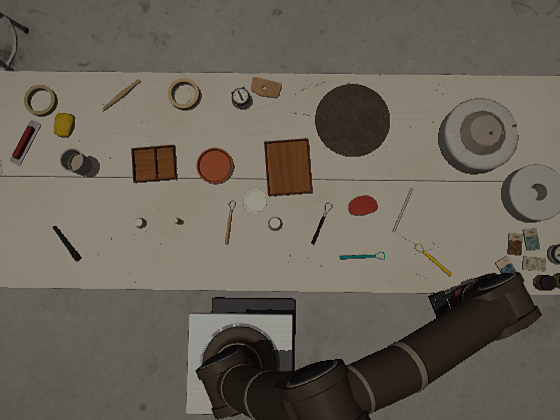

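View pics/a_topz.png

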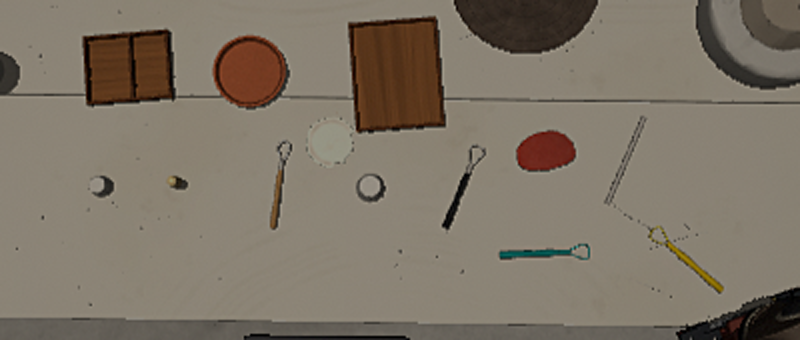

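View pics/a_scene.png

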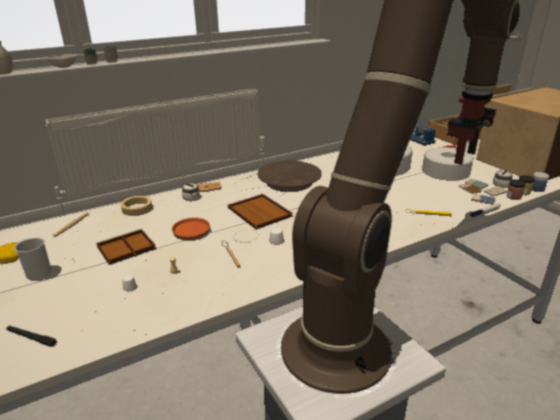

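View pics/a_wrist.png

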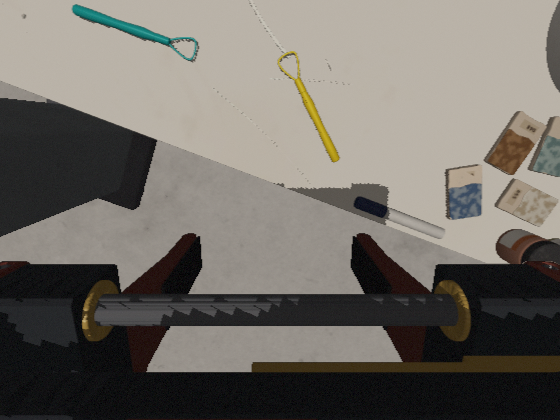

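The top view shows the following (pixels):
- Black loop tool at (321,223). Its look-alikes are turquoise at (362,257) and yellow at (434,261). The black bar at (67,243) has no loop.
- Wood loop tool at (230,222).
- Big plug at (275,223), small plug at (140,223) and stamp at (177,221).
- Plug tray at (154,164), with its wider bay on the left; saucer at (215,166); tool tray at (288,166), longer in image vertical.

Next I'll measure them.

Run:
```python
from h import *
f=grab_frame("top"); P=cloud(f); im=f["image"]
fl,cx,cy=K(f)
print("table z", np.nanmedian(P[200:280,100:130,2]),np.nanmedian(P[240:280,280:320,2]))
def box(u0,u1,v0,v1,fun,name):
    q=P[v0:v1,u0:u1].reshape(-1,3); c=im[v0:v1,u0:u1].reshape(-1,3).astype(int)
    m=fun(q,c)&~np.isnan(q[:,2]); q=q[m]
    vv,uu=np.mgrid[v0:v1,u0:u1]; uv=np.stack([uu.ravel()[m],vv.ravel()[m]],1).astype(np.float32)
    r=cv2.minAreaRect(((q[:,:2])*1000).astype(np.float32)); 
    print(name,m.sum(),"med",np.round(np.median(q,0),4),"rect",np.round(r[0],1),np.round(r[1],1),round(r[2],1),"zmax",round(np.percentile(q[:,2],95),4), "uvbox",uv.min(0),uv.max(0))
    return q
hi=lambda t:(lambda q,c:q[:,2]>t)
box(130,150,212,232,hi(.02),"small"); box(265,286,212,233,hi(.022),"big"); box(168,188,212,230,hi(.025),"stamp")
def ang(q):
    x=q[:,:2]-q[:,:2].mean(0); w,v=np.linalg.eigh(x.T@x); a=v[:,1]; a*=np.sign(a[0]); t=x@a; print("  axis",np.degrees(np.arctan2(a[1],a[0])), "mid",q[:,:2].mean(0)+a*(t.min()+t.max())/2,"len",t.max()-t.min())
dk=lambda q,c:(c.max(1)<70)
ang(box(305,336,198,250,dk,"black dark"))
wd=lambda q,c:(c[:,2]-c[:,0]>35)
ang(box(218,242,195,250,wd,"wood"))
ang(box(305,336,198,250,hi(.004),"black hi")); ang(box(218,242,195,250,hi(.004),"wood hi"))
br=lambda q,c:(c[:,2]-c[:,0]>30)|(c.max(1)<70)
box(126,182,140,188,br,"plugtray");box(258,318,134,200,br,"tooltray");box(192,240,143,190,br,"saucer")
box(126,182,140,188,hi(.009),"plugtray");box(258,318,134,200,hi(.008),"tooltray");box(192,240,143,190,hi(.009),"saucer")
c=cv2.resize(im[190:260,210:350],(800,400),interpolation=cv2.INTER_CUBIC); cv2.imwrite("pics/b.png",c)
c=cv2.resize(im[135:240,120:320],(800,420),interpolation=cv2.INTER_CUBIC); cv2.imwrite("pics/b2.png",c)
```

```text
table z -0.00012116863302424896 0.00015805790639045192
small 73 med [0.4274 0.3153 0.0299] rect [426.5 315.3] [25.5 27.9] 47.7 zmax 0.0365 uvbox [134. 218.] [143. 227.]
big 117 med [ 0.4292 -0.1049  0.0338] rect [ 430.  -103.5] [35.9 35.6] 27.2 zmax 0.0401 uvbox [269. 217.] [280. 229.]
stamp 22 med [0.4342 0.1986 0.0421] rect [433.  199.1] [14.  14.5] 33.1 zmax 0.0476 uvbox [173. 218.] [178. 222.]
black dark 119 med [ 0.4179 -0.2413  0.0101] rect [ 433.6 -244.7] [ 20.9 137.5] 64.6 zmax 0.0164 uvbox [311. 203.] [332. 244.]
  axis -22.28452177925736 mid [ 0.43289025 -0.24668068] len 0.13761005570203516
wood 72 med [0.4096 0.042  0.0109] rect [411.6  42.4] [ 8.9 89.2] 83.8 zmax 0.0162 uvbox [225. 215.] [230. 243.]
  axis -6.381832432248307 mid [0.4115904  0.04202103] len 0.08918532311187195
black hi 397 med [ 0.4305 -0.2446  0.0066] rect [ 432.8 -245. ] [160.2  94. ] 0.4 zmax 0.0145 uvbox [305. 198.] [335. 249.]
  axis -4.484084486786618 mid [ 0.43251156 -0.24451662] len 0.16681666469576184
wood hi 301 med [0.4277 0.0384 0.0066] rect [434.4  37.4] [170.6  72.9] 1.5 zmax 0.0139 uvbox [218. 195.] [241. 249.]
  axis -2.825289407164062 mid [0.43392329 0.03745756] len 0.1725485812558325
plugtray 1558 med [0.617  0.2803 0.0064] rect [618. 279.] [115.6 144.2] 6.5 zmax 0.0196 uvbox [131. 145.] [180. 182.]
tooltray 2447 med [ 0.6098 -0.1434  0.0061] rect [ 611.9 -143.9] [179.2 142.6] 4.7 zmax 0.0159 uvbox [264. 138.] [312. 196.]
saucer 1095 med [0.6125 0.089  0.0074] rect [613.7  90.1] [121.1 117. ] 73.8 zmax 0.0191 uvbox [195. 147.] [234. 184.]
plugtray 549 med [0.6167 0.2768 0.0135] rect [617.7 282.7] [147.3 172.1] 0.7 zmax 0.0222 uvbox [126. 140.] [180. 186.]
tooltray 882 med [ 0.6125 -0.1427  0.0111] rect [ 612.5 -141.2] [182.6 212.3] 88.7 zmax 0.019 uvbox [258. 134.] [317. 199.]
saucer 441 med [0.6117 0.0911 0.0125] rect [610.2  78.8] [147.5 134.7] 1.3 zmax 0.021 uvbox [196. 143.] [239. 189.]
```

View pics/b.png

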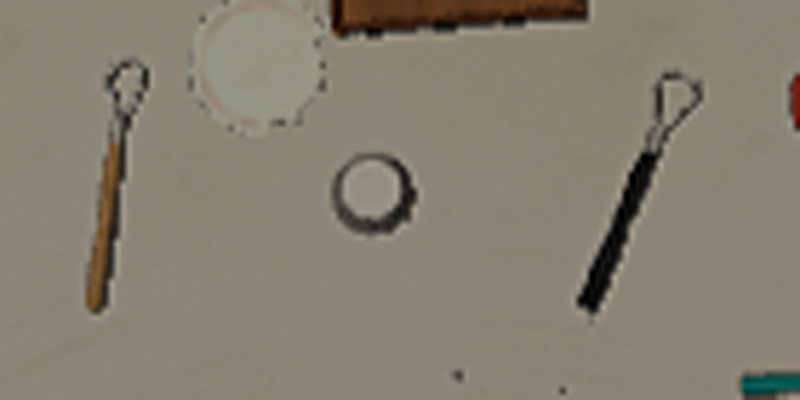

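View pics/b2.png

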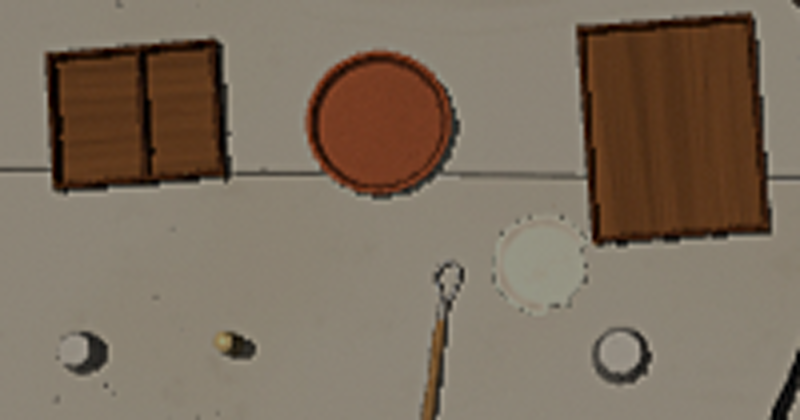

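```bash
cat >> h.py <<'E'
def go(x,y,z,yaw=None):
    s=sensors.sense(); R=np.array(s["eef_rot"]); p=np.array(s["tcp_pos"])
    d=R.T@(np.array([x,y,z])-p)*1000
    cy_=np.degrees(np.arctan2(R[1,0],R[0,0]))
    out="t=%.1f tcp=%s yaw=%.1f  shift(now axes)=%s |%.0f|"%(s["time"],np.round(p*1000,1),cy_,np.round(d,1),np.linalg.norm(d))
    if yaw is not None:
        t=(cy_-yaw+180)%360-180; out+=" turn=%.1f"%t
        # shift axes after turn
        a=np.radians(t); Rz=np.array([[np.cos(a),-np.sin(a),0],[np.sin(a),np.cos(a),0],[0,0,1]])
        out+=" shift(after turn)=%s"%np.round(Rz.T@d,1)
    print(out,"F",np.round(s["ft_force"],1),"grip %.1f"%(s["grip_width"]*88), "q",np.round(s["joint_pos"]))
def at(f,u,v,z):
    fl,cx,cy=K(f); R=np.array(f["orientation"]); r=R@np.array([(u-cx)/fl,-(v-cy)/fl,-1]); e=np.array(f["eye"])
    return e+r*(z-e[2])/r[2]
E
python3 - <<'E'
from h import *
f=grab_frame("top")
for n,u,v,z in [("ptray",154.4,163.75,.016),("saucer",215,165.75,.016),("ttray",288.5,167.2,.014),("wood",229.7,222.5,.006),("black",321.5,223.8,.006),("big",274.9,222.8,.034),("small",138.9,222.8,.03),("stamp",176,219.8,.045)]:
    print(n,np.round(at(f,u,v,z),4))
go(.433,-.246,.2,-22.5)
E
```

```text
ptray [0.6141 0.2778 0.016 ]
saucer [0.6097 0.0865 0.016 ]
ttray [ 0.608  -0.1447  0.014 ]
wood [0.432 0.037 0.006]
black [ 0.4314 -0.2495  0.006 ]
big [ 0.4302 -0.1048  0.034 ]
small [0.4255 0.3148 0.03  ]
stamp [0.4347 0.1974 0.045 ]
t=1.1 tcp=[ 222.4 -584.1  222.7] yaw=20.8  shift(now axes)=[ 317.2 -241.    22.7] |399| turn=43.3 shift(after turn)=[  65.2 -393.    22.7] F [ 0.  -0.2 -0.4] grip 87.8 q [65. 24. -1. 91.  0. 65. -5.]
```

Request:
carry_out(
  steps=[
    {"tx": 39,"ty": -30,"tz": 0},
    {"tx": 39,"ty": -30,"tz": 0},
    {"tx": 39,"ty": -30},
    {"tx": 39,"ty": -30},
    {"tx": 39,"ty": -30},
    {"tx": 39,"ty": -30},
    {"tx": 39,"ty": -30},
    {"tx": 39,"ty": -30},
  ],
)

```text
validation failed for argument at $.st...
```

Request:
carry_out(
  steps=[
    {"turn": 7.2},
    {"turn": 7.2},
    {"turn": 7.2},
    {"turn": 7.2},
    {"turn": 7.2},
    {"turn": 7.2},
    {"hand": 50},
    {"hand": 50},
  ],
  force=20,
)

```text
validation failed for argument at $.st...
```

Run:
```python
from h import *
go(.433,-.246,.1,-22.5)
f=grab_frame("wrist"); cv2.imwrite("pics/w1.png",f["image"])
for p in nets.recognise(f,"black_loop_tool_mid")[:2]: print(p)
P=cloud(f); im=f["image"].astype(int)
m=(im.max(2)<60)&(P[...,2]>.003)&(P[...,2]<.02)&(np.hypot(P[...,0]-.433,P[...,1]+.246)<.1)
q=P[m]; x=q[:,:2]-q[:,:2].mean(0); w,v=np.linalg.eigh(x.T@x); a=v[:,1]*np.sign(v[0,1]); t=x@a
print(m.sum(),np.degrees(np.arctan2(a[1],a[0])),q[:,:2].mean(0)+a*t.min(),q[:,:2].mean(0)+a*t.max())
```

```text
t=1.1 tcp=[ 222.4 -584.1  222.7] yaw=20.8  shift(now axes)=[ 317.2 -241.   122.7] |417| turn=43.3 shift(after turn)=[  65.2 -393.   122.7] F [ 0.  -0.2 -0.4] grip 87.8 q [65. 24. -1. 91.  0. 65. -5.]<stdin>:7: RuntimeWarning: Mean of empty slice.
  ret = um.true_divide(
<stdin>:8: RuntimeWarning: Mean of empty slice.
Traceback (most recent call last):
ValueError: zero-size array to reduction operation minimum which has no identity
```

View pics/w1.png

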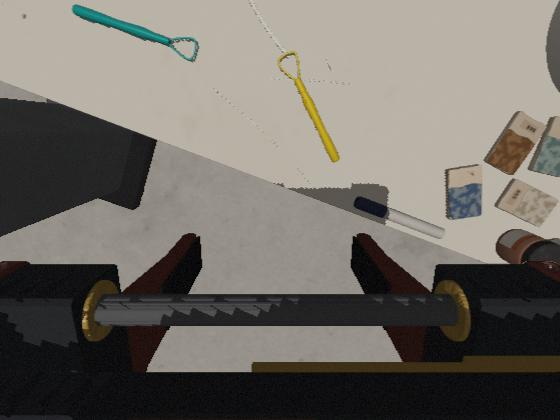

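The wrist view is unchanged because the calls were refused: every field is needed in each row.

Request:
carry_out(
  steps=[
    {"tx": 39,"ty": -30,"tz": 0,"turn": 0,"hand": 50},
    {"tx": 39,"ty": -30,"tz": 0,"turn": 0,"hand": 50},
    {"tx": 39,"ty": -30,"tz": 0,"turn": 0,"hand": 50},
    {"tx": 39,"ty": -30,"tz": 0,"turn": 0,"hand": 50},
    {"tx": 39,"ty": -30,"tz": 0,"turn": 0,"hand": 50},
    {"tx": 39,"ty": -30,"tz": 0,"turn": 0,"hand": 50},
    {"tx": 39,"ty": -30,"tz": 0,"turn": 0,"hand": 50},
    {"tx": 39,"ty": -30,"tz": 0,"turn": 0,"hand": 50},
  ],
  force=20,
)

```text
time: 1.95
tcp_pos: [0.4293, -0.2471, 0.223]
eef_rot: [[0.935, 0.356, 0.001], [0.356, -0.935, -0.001], [0.0, 0.001, -1.0]]
ft_force: [0.5, -1.0, 0.1]
grip_width: 0.572
```

Request:
carry_out(
  steps=[
    {"tx": 0,"ty": 0,"tz": 0,"turn": 7.2,"hand": 50},
    {"tx": 0,"ty": 0,"tz": 0,"turn": 7.2,"hand": 50},
    {"tx": 0,"ty": 0,"tz": 0,"turn": 7.2,"hand": 50},
    {"tx": 0,"ty": 0,"tz": 0,"turn": 7.2,"hand": 50},
    {"tx": 0,"ty": 0,"tz": 0,"turn": 7.2,"hand": 50},
    {"tx": 0,"ty": 0,"tz": 0,"turn": 7.2,"hand": 50},
    {"tx": 0,"ty": 0,"tz": 0,"turn": 0,"hand": 50},
    {"tx": 0,"ty": 0,"tz": 0,"turn": 0,"hand": 50},
  ],
)

```text
time: 2.75
tcp_pos: [0.4286, -0.2487, 0.2228]
eef_rot: [[0.926, -0.377, 0.0], [-0.377, -0.926, -0.0], [0.0, 0.0, -1.0]]
ft_force: [1.0, -0.1, -0.4]
grip_width: 0.57
```

```bash
cat >> h.py <<'E'
def wristtool(x0,y0,fn,r=.1,zlo=.003,zhi=.02):
    f=grab_frame("wrist"); P=cloud(f); im=f["image"].astype(int)
    m=fn(im)&(P[...,2]>zlo)&(P[...,2]<zhi)&(np.hypot(P[...,0]-x0,P[...,1]-y0)<r)
    q=P[m]; x=q[:,:2]-q[:,:2].mean(0); w,v=np.linalg.eigh(x.T@x); a=v[:,1]*np.sign(v[0,1]); t=x@a
    print(m.sum(),np.degrees(np.arctan2(a[1],a[0])),"ends",q[:,:2].mean(0)+a*t.min(),q[:,:2].mean(0)+a*t.max(),"len",np.ptp(t))
    o=f["image"].copy(); o[m]=(0,0,255)
    return f,o
E
python3 - <<'E'
from h import *
go(.433,-.246,.1,-22.5)
f,o=wristtool(.433,-.246,lambda im:im.max(2)<60)
cv2.imwrite("pics/w1.png",np.hstack([f["image"],o])[:, :, :][::1,::1] if 0 else cv2.resize(np.hstack([f["image"],o]),(800,300)))
for p in nets.recognise(f,"black_loop_tool_mid")[:2]: print(p)
E
```

```text
t=2.8 tcp=[ 428.6 -248.7  222.8] yaw=-22.1  shift(now axes)=[  3.   -4.2 122.8] |123| turn=0.4 shift(after turn)=[  3.   -4.2 122.8] F [ 1.  -0.1 -0.4] grip 50.1 q [ 31.  11.  -8. 109.   2.  60. -89.]
459 -21.424946730894064 ends [ 0.36969134 -0.22127781] [ 0.45367467 -0.25423271] len 0.09021765343831484
{'rect': [390.4, 216.2, 102.9, 48.2], 'confidence': 0.85}
{'rect': [535.5, 148.7, 47.5, 27.2], 'confidence': 0.82}
```

View pics/w1.png

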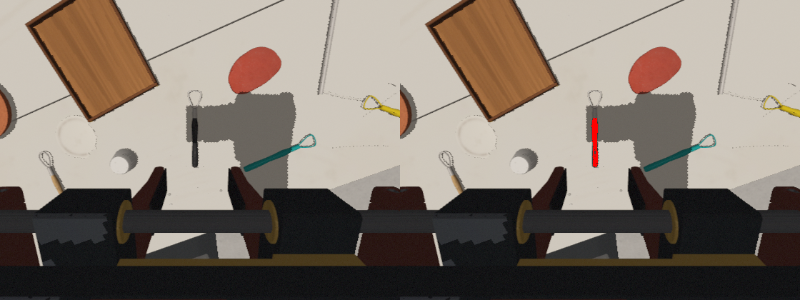

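The wrist view confirms the black tool between the jaws at (390,185) full scale; turquoise sits to the right and yellow further right. Descending.

Request:
carry_out(
  steps=[
    {"tx": 5,"ty": -4,"tz": 40,"turn": 0,"hand": 50},
    {"tx": 0,"ty": 0,"tz": 45,"turn": 0,"hand": 50},
    {"tx": 0,"ty": 0,"tz": 45,"turn": 0,"hand": 50},
    {"tx": 0,"ty": 0,"tz": 40,"turn": 0,"hand": 50},
    {"tx": 0,"ty": 0,"tz": 30,"turn": 0,"hand": 50},
    {"tx": 0,"ty": 0,"tz": 12,"turn": 0,"hand": 50},
    {"tx": 0,"ty": 0,"tz": 6,"turn": 0,"hand": 50},
    {"tx": 0,"ty": 0,"tz": 0,"turn": 0,"hand": 50},
  ],
)

```text
time: 3.65
tcp_pos: [0.4351, -0.2471, 0.0049]
eef_rot: [[0.925, -0.38, 0.0], [-0.38, -0.925, -0.0], [0.0, -0.0, -1.0]]
ft_force: [-0.2, -0.5, -0.4]
grip_width: 0.569
```

Request:
carry_out(
  steps=[
    {"tx": 0,"ty": 0,"tz": 0,"turn": 0,"hand": 5},
    {"tx": 0,"ty": 0,"tz": 0,"turn": 0,"hand": 5},
    {"tx": 0,"ty": 0,"tz": 0,"turn": 0,"hand": 5},
    {"tx": 0,"ty": 0,"tz": 0,"turn": 0,"hand": 5},
    {"tx": 0,"ty": 0,"tz": 0,"turn": 0,"hand": 5},
    {"tx": 0,"ty": 0,"tz": 0,"turn": 0,"hand": 5},
    {"tx": 0,"ty": 0,"tz": 0,"turn": 0,"hand": 5},
    {"tx": 0,"ty": 0,"tz": 0,"turn": 0,"hand": 5},
  ],
)

```text
time: 4.45
tcp_pos: [0.4348, -0.2471, 0.0049]
eef_rot: [[0.925, -0.38, 0.0], [-0.38, -0.925, -0.0], [0.0, 0.0, -1.0]]
ft_force: [-0.4, -0.0, 6.2]
grip_width: 0.123
```

Request:
carry_out(
  steps=[
    {"tx": 0,"ty": 0,"tz": -15,"turn": 0,"hand": 5},
    {"tx": 0,"ty": 0,"tz": -30,"turn": 0,"hand": 5},
    {"tx": 0,"ty": 0,"tz": -35,"turn": 0,"hand": 5},
    {"tx": 0,"ty": 0,"tz": 0,"turn": -7,"hand": 5},
    {"tx": 0,"ty": 0,"tz": 0,"turn": -7,"hand": 5},
    {"tx": 0,"ty": 0,"tz": 0,"turn": -7,"hand": 5},
    {"tx": 0,"ty": 0,"tz": 0,"turn": -6,"hand": 5},
    {"tx": 0,"ty": 0,"tz": 0,"turn": 0,"hand": 5},
  ],
)

```text
time: 5.25
tcp_pos: [0.4345, -0.247, 0.0844]
eef_rot: [[0.997, 0.082, -0.0], [0.082, -0.997, 0.0], [-0.0, -0.0, -1.0]]
ft_force: [0.1, -0.7, 0.5]
grip_width: 0.122
```

Run:
```python
from h import *
go(.6105,-.1746,.08,4.7)
f=grab_frame("wrist"); cv2.imwrite("pics/w2.png",f["image"])
P=cloud(f); 
# tool tray floor from wrist
im=f["image"].astype(int); m=(im[...,2]-im[...,0]>30)&(P[...,2]>-.005)&(P[...,2]<.025)&(np.hypot(P[...,0]-.608,P[...,1]+.145)<.13)
r=cv2.minAreaRect((P[m][:,:2]*1000).astype(np.float32)); print(m.sum(),r, np.nanmedian(P[m][:,2]))
```

```text
t=5.2 tcp=[ 434.5 -247.    84.4] yaw=4.7  shift(now axes)=[181.4 -57.6   4.4] |190| turn=0.0 shift(after turn)=[181.4 -57.7   4.4] F [ 0.1 -0.7  0.5] grip 10.7 q [ 35.  22. -14. 116.   8.  43. -68.]
17423 ((553.6138305664062, -145.93533325195312), (63.665771484375, 140.0474853515625), 5.04239559173584) 0.0042154442095108935
```

View pics/w2.png

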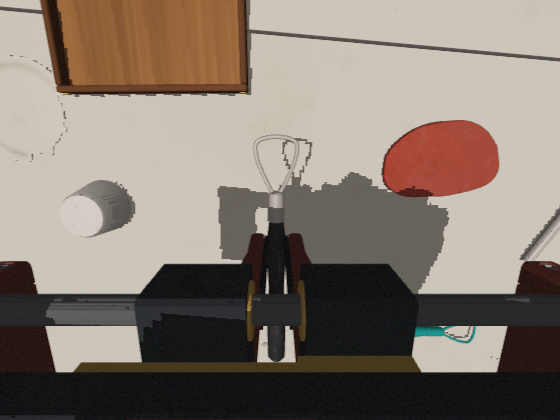

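The wrist view shows the black tool held straight and level at (276,250). The red sponge and turquoise tool are left alone; the tray's near edge is at row 88.

Request:
carry_out(
  steps=[
    {"tx": 36,"ty": -11,"tz": 0,"turn": 0,"hand": 5},
    {"tx": 36,"ty": -11,"tz": 0,"turn": 0,"hand": 5},
    {"tx": 36,"ty": -11,"tz": 0,"turn": 0,"hand": 5},
    {"tx": 36,"ty": -11,"tz": 0,"turn": 0,"hand": 5},
    {"tx": 36,"ty": -11,"tz": 0,"turn": 0,"hand": 5},
    {"tx": 2,"ty": -1,"tz": 35,"turn": 0,"hand": 5},
    {"tx": 0,"ty": 0,"tz": 25,"turn": 0,"hand": 5},
    {"tx": 0,"ty": 0,"tz": 10,"turn": 0,"hand": 5},
  ],
)

```text
time: 6.1
tcp_pos: [0.6098, -0.1757, 0.0116]
eef_rot: [[0.997, 0.079, -0.005], [0.079, -0.997, 0.001], [-0.004, -0.001, -1.0]]
ft_force: [-1.0, 0.4, 0.6]
grip_width: 0.121
```

Request:
carry_out(
  steps=[
    {"tx": 0,"ty": 0,"tz": 3,"turn": 0,"hand": 5},
    {"tx": 0,"ty": 0,"tz": 2,"turn": 0,"hand": 5},
    {"tx": 0,"ty": 0,"tz": 0,"turn": 0,"hand": 5},
    {"tx": 0,"ty": 0,"tz": 0,"turn": 0,"hand": 35},
    {"tx": 0,"ty": 0,"tz": 0,"turn": 0,"hand": 35},
    {"tx": 0,"ty": 0,"tz": 0,"turn": 0,"hand": 35},
    {"tx": 0,"ty": 0,"tz": 0,"turn": 0,"hand": 35},
    {"tx": 0,"ty": 0,"tz": -5,"turn": 0,"hand": 35},
  ],
)

```text
time: 6.9
tcp_pos: [0.6111, -0.1764, 0.0143]
eef_rot: [[0.997, 0.081, -0.001], [0.081, -0.997, 0.0], [-0.001, -0.0, -1.0]]
ft_force: [1.4, -0.4, 0.6]
grip_width: 0.394
```

Run:
```python
from h import *
go(.434,.0385,.1,-6.5)
```

```text
t=6.9 tcp=[ 611.1 -176.4   14.3] yaw=4.6  shift(now axes)=[-159.2 -228.5  -85.4] |291| turn=11.1 shift(after turn)=[-200.4 -193.4  -85.4] F [ 1.4 -0.4  0.6] grip 34.6 q [ 20.  38. -12.  99.  11.  44. -83.]
```

Request:
carry_out(
  steps=[
    {"tx": 0,"ty": 0,"tz": -30,"turn": 0,"hand": 35},
    {"tx": 0,"ty": 0,"tz": -45,"turn": 0,"hand": 50},
    {"tx": 0,"ty": 0,"tz": -45,"turn": 0,"hand": 50},
    {"tx": 0,"ty": 0,"tz": -40,"turn": 5.5,"hand": 50},
    {"tx": 0,"ty": 0,"tz": 0,"turn": 5.5,"hand": 50},
    {"tx": -33,"ty": -32,"tz": 0,"turn": 0,"hand": 50},
    {"tx": -33,"ty": -32,"tz": 0,"turn": 0,"hand": 50},
    {"tx": -33,"ty": -32,"tz": 0,"turn": 0,"hand": 50},
  ],
)

```text
time: 7.7
tcp_pos: [0.5226, -0.0689, 0.175]
eef_rot: [[0.994, -0.111, 0.0], [-0.111, -0.994, 0.0], [0.0, -0.0, -1.0]]
ft_force: [0.6, 1.2, 0.3]
grip_width: 0.573
```

Request:
carry_out(
  steps=[
    {"tx": -33,"ty": -32,"tz": 0,"turn": 0,"hand": 50},
    {"tx": -33,"ty": -32,"tz": 0,"turn": 0,"hand": 50},
    {"tx": -33,"ty": -32,"tz": 0,"turn": 0,"hand": 50},
    {"tx": 0,"ty": 0,"tz": 0,"turn": 0,"hand": 50},
    {"tx": 0,"ty": 0,"tz": 0,"turn": 0,"hand": 50},
    {"tx": 0,"ty": 0,"tz": 0,"turn": 0,"hand": 50},
    {"tx": 0,"ty": 0,"tz": 0,"turn": 0,"hand": 50},
    {"tx": 0,"ty": 0,"tz": 0,"turn": 0,"hand": 50},
  ],
)

```text
time: 8.5
tcp_pos: [0.4365, 0.0355, 0.1745]
eef_rot: [[0.994, -0.112, -0.0], [-0.112, -0.994, 0.0], [-0.0, -0.0, -1.0]]
ft_force: [-0.0, 0.1, 0.3]
grip_width: 0.565
```

Run:
```python
from h import *
go(.434,.0385,.004,-6.5)
f,o=wristtool(.434,.0385,lambda im:(im[...,2]-im[...,0]>45),r=.09)
cv2.imwrite("pics/w3.png",cv2.resize(np.hstack([f["image"],o]),(800,300)))
```

```text
t=8.5 tcp=[436.5  35.5 174.5] yaw=-6.5  shift(now axes)=[ -2.8  -2.7 170.5] |171| turn=0.0 shift(after turn)=[ -2.8  -2.7 170.5] F [-0.   0.1  0.3] grip 49.7 q [   6.   10.  -19.  118.    4.   53. -111.]
233 -6.785655470953021 ends [0.36387891 0.04811466] [0.45410982 0.03737819] len 0.09086742114530018
```

View pics/w3.png

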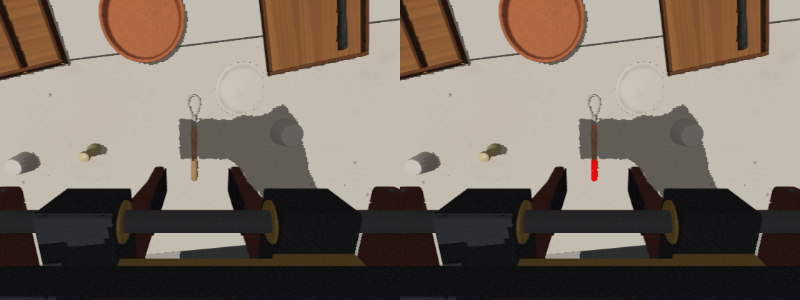

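The black tool lies in the tray (wrist view, upper right). The wood tool is between the jaws at (193,165).

Request:
carry_out(
  steps=[
    {"tx": -4,"ty": -4,"tz": 30,"turn": 0,"hand": 50},
    {"tx": 0,"ty": 0,"tz": 40,"turn": 0,"hand": 50},
    {"tx": 0,"ty": 0,"tz": 40,"turn": 0,"hand": 50},
    {"tx": 0,"ty": 0,"tz": 30,"turn": 0,"hand": 50},
    {"tx": 0,"ty": 0,"tz": 20,"turn": 0,"hand": 50},
    {"tx": 0,"ty": 0,"tz": 10,"turn": 0,"hand": 50},
    {"tx": 0,"ty": 0,"tz": 0,"turn": 0,"hand": 50},
    {"tx": 0,"ty": 0,"tz": 0,"turn": 0,"hand": 50},
  ],
)

```text
time: 9.35
tcp_pos: [0.433, 0.0407, 0.0051]
eef_rot: [[0.994, -0.111, 0.001], [-0.111, -0.994, 0.0], [0.001, -0.0, -1.0]]
ft_force: [0.6, -0.2, 0.7]
grip_width: 0.574
```

Request:
carry_out(
  steps=[
    {"tx": 0,"ty": 0,"tz": 0,"turn": 0,"hand": 5},
    {"tx": 0,"ty": 0,"tz": 0,"turn": 0,"hand": 5},
    {"tx": 0,"ty": 0,"tz": 0,"turn": 0,"hand": 5},
    {"tx": 0,"ty": 0,"tz": 0,"turn": 0,"hand": 5},
    {"tx": 0,"ty": 0,"tz": 0,"turn": 0,"hand": 5},
    {"tx": 0,"ty": 0,"tz": 0,"turn": 0,"hand": 5},
    {"tx": 0,"ty": 0,"tz": 0,"turn": 0,"hand": 5},
    {"tx": 0,"ty": 0,"tz": 0,"turn": 0,"hand": 5},
  ],
)

```text
time: 10.15
tcp_pos: [0.4326, 0.0407, 0.0048]
eef_rot: [[0.994, -0.111, 0.0], [-0.111, -0.994, -0.0], [0.0, 0.0, -1.0]]
ft_force: [-0.3, -0.1, 3.9]
grip_width: 0.109
```

Request:
carry_out(
  steps=[
    {"tx": 0,"ty": 0,"tz": -15,"turn": 0,"hand": 5},
    {"tx": 0,"ty": 0,"tz": -30,"turn": 0,"hand": 5},
    {"tx": 0,"ty": 0,"tz": -40,"turn": 0,"hand": 5},
    {"tx": 0,"ty": 0,"tz": 0,"turn": -6,"hand": 5},
    {"tx": 0,"ty": 0,"tz": 0,"turn": -5,"hand": 5},
    {"tx": 0,"ty": 0,"tz": 0,"turn": 0,"hand": 5},
    {"tx": 0,"ty": 0,"tz": 0,"turn": 0,"hand": 5},
    {"tx": 0,"ty": 0,"tz": 0,"turn": 0,"hand": 5},
  ],
)

```text
time: 10.95
tcp_pos: [0.4322, 0.0407, 0.0893]
eef_rot: [[0.997, 0.079, -0.001], [0.079, -0.997, -0.0], [-0.001, -0.0, -1.0]]
ft_force: [-0.2, 0.2, -0.3]
grip_width: 0.108
```

Run:
```python
from h import *
go(.606,-.112,.0095,4.7)
```

```text
t=10.9 tcp=[432.2  40.7  89.3] yaw=4.5  shift(now axes)=[161.2 166.   79.7] |245| turn=-0.2 shift(after turn)=[160.7 166.4  79.7] F [-0.2  0.2 -0.3] grip 9.5 q [   7.   17.  -21.  124.   10.   41. -107.]
```

Request:
carry_out(
  steps=[
    {"tx": 32,"ty": 33,"tz": 0,"turn": 0,"hand": 5},
    {"tx": 32,"ty": 33,"tz": 0,"turn": 0,"hand": 5},
    {"tx": 32,"ty": 33,"tz": 0,"turn": 0,"hand": 5},
    {"tx": 32,"ty": 33,"tz": 0,"turn": 0,"hand": 5},
    {"tx": 33,"ty": 34,"tz": 0,"turn": 0,"hand": 5},
    {"tx": 0,"ty": 0,"tz": 35,"turn": 0,"hand": 5},
    {"tx": 0,"ty": 0,"tz": 25,"turn": 0,"hand": 5},
    {"tx": 0,"ty": 0,"tz": 15,"turn": 0,"hand": 5},
  ],
)

```text
time: 11.75
tcp_pos: [0.605, -0.1117, 0.0118]
eef_rot: [[0.997, 0.08, -0.004], [0.08, -0.997, 0.001], [-0.004, -0.001, -1.0]]
ft_force: [0.1, -0.1, -0.1]
grip_width: 0.106
```

Request:
carry_out(
  steps=[
    {"tx": 0,"ty": 0,"tz": 3,"turn": 0,"hand": 5},
    {"tx": 0,"ty": 0,"tz": 2,"turn": 0,"hand": 5},
    {"tx": 0,"ty": 0,"tz": 0,"turn": 0,"hand": 5},
    {"tx": 0,"ty": 0,"tz": 0,"turn": 0,"hand": 35},
    {"tx": 0,"ty": 0,"tz": 0,"turn": 0,"hand": 35},
    {"tx": 0,"ty": 0,"tz": 0,"turn": 0,"hand": 35},
    {"tx": 0,"ty": 0,"tz": 0,"turn": 0,"hand": 35},
    {"tx": 0,"ty": 0,"tz": -5,"turn": 0,"hand": 35},
  ],
)

```text
time: 12.55
tcp_pos: [0.606, -0.1117, 0.0144]
eef_rot: [[0.997, 0.081, -0.001], [0.081, -0.997, 0.0], [-0.001, -0.0, -1.0]]
ft_force: [-0.4, 0.1, 1.1]
grip_width: 0.397
```

Request:
carry_out(
  steps=[
    {"tx": 0,"ty": 0,"tz": -30,"turn": 0,"hand": 35},
    {"tx": 0,"ty": 0,"tz": -40,"turn": 0,"hand": 60},
    {"tx": 0,"ty": 0,"tz": -40,"turn": 0,"hand": 60},
    {"tx": 0,"ty": 0,"tz": -40,"turn": 0,"hand": 60},
    {"tx": -45,"ty": 0,"tz": 0,"turn": 0,"hand": 60},
    {"tx": -45,"ty": 0,"tz": 0,"turn": 0,"hand": 60},
    {"tx": -45,"ty": 0,"tz": 0,"turn": 0,"hand": 60},
    {"tx": -40,"ty": 0,"tz": 0,"turn": 0,"hand": 60},
  ],
)

```text
time: 13.35
tcp_pos: [0.4298, -0.126, 0.1649]
eef_rot: [[0.997, 0.081, 0.0], [0.081, -0.997, -0.0], [0.0, 0.0, -1.0]]
ft_force: [-0.8, 0.1, 0.9]
grip_width: 0.683
```

Run:
```python
from h import *
f=grab_frame("top"); im=f["image"]
c=cv2.resize(im[130:250,210:350],(700,600),interpolation=cv2.INTER_CUBIC); cv2.imwrite("pics/t1.png",c)
go(.4302,-.1048,.1,-85)
f=grab_frame("wrist"); cv2.imwrite("pics/w4.png",f["image"])
P=cloud(f); m=(P[...,2]>.031)&(P[...,2]<.037)&(np.hypot(P[...,0]-.43,P[...,1]+.105)<.03); q=P[m]
print(m.sum(), cv2.minEnclosingCircle((q[:,:2]*1000).astype(np.float32)))
print(np.round(nets.recognise(f,"big_plug_mid")[0]["rect"]))
```

```text
t=13.4 tcp=[ 423.2 -126.7  164.1] yaw=4.5  shift(now axes)=[  9.1 -21.3  64. ] |68| turn=89.5 shift(after turn)=[-21.2  -9.2  64. ] F [-8.3 -0.6 -2.2] grip 60.1 q [ 27.  11. -19. 118.   5.  52. -80.]
921 ((429.853759765625, -102.18516540527344), 17.717554092407227)
[255. 185.  39.  43.]
```

View pics/t1.png

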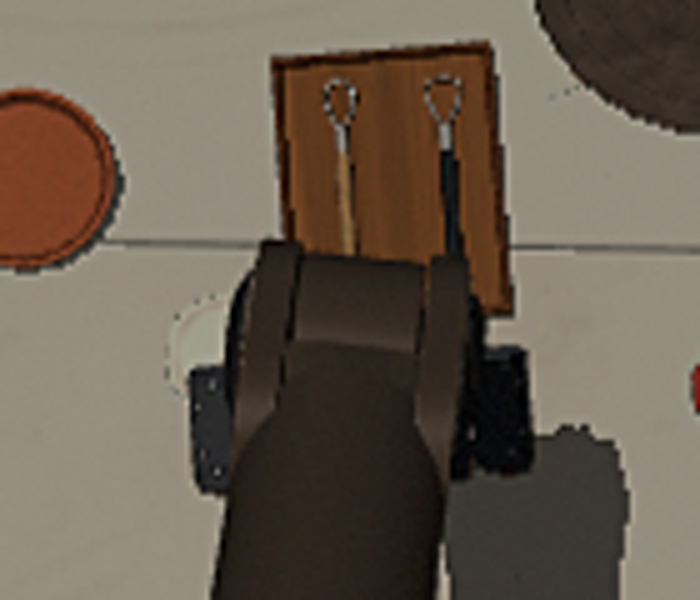

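View pics/w4.png

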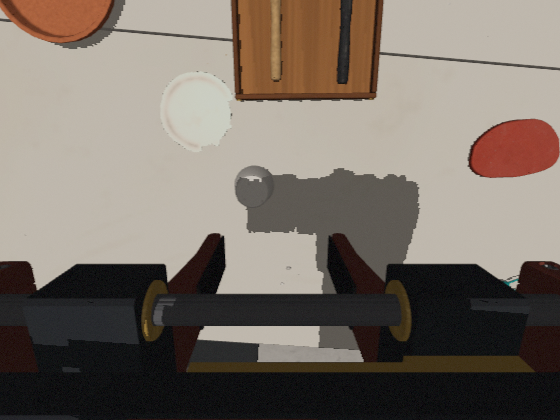

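Both loop tools lie flat in the tray, side by side. The big plug is at (254,185). I'll turn the jaws along world x so the fingers fit the bays.

Request:
carry_out(
  steps=[
    {"tx": 0,"ty": 0,"tz": 0,"turn": -8.2,"hand": 75},
    {"tx": 0,"ty": 0,"tz": 0,"turn": -8.2,"hand": 75},
    {"tx": 0,"ty": 0,"tz": 0,"turn": -8.2,"hand": 75},
    {"tx": 0,"ty": 0,"tz": 0,"turn": -8.2,"hand": 75},
    {"tx": 0,"ty": 0,"tz": 0,"turn": -8.2,"hand": 75},
    {"tx": 0,"ty": 0,"tz": 0,"turn": -8.2,"hand": 75},
    {"tx": 0,"ty": 0,"tz": 0,"turn": -8.2,"hand": 75},
    {"tx": 0,"ty": 0,"tz": 0,"turn": -8.2,"hand": 75},
  ],
)

```text
time: 14.3
tcp_pos: [0.4336, -0.1256, 0.165]
eef_rot: [[0.332, 0.943, 0.001], [0.943, -0.332, 0.0], [0.001, 0.001, -1.0]]
ft_force: [-0.4, 0.1, 0.1]
grip_width: 0.857
```

Request:
carry_out(
  steps=[
    {"tx": 0,"ty": 0,"tz": 0,"turn": -8.2,"hand": 75},
    {"tx": 0,"ty": 0,"tz": 0,"turn": -8.2,"hand": 75},
    {"tx": 0,"ty": 0,"tz": 0,"turn": -8.2,"hand": 75},
    {"tx": 23,"ty": 8,"tz": 30,"turn": 0,"hand": 75},
    {"tx": 0,"ty": 0,"tz": 20,"turn": 0,"hand": 75},
    {"tx": 0,"ty": 0,"tz": 0,"turn": 0,"hand": 75},
    {"tx": 0,"ty": 0,"tz": 0,"turn": 0,"hand": 75},
    {"tx": 0,"ty": 0,"tz": 0,"turn": 0,"hand": 75},
  ],
)

```text
time: 15.1
tcp_pos: [0.4392, -0.1025, 0.1157]
eef_rot: [[-0.084, 0.996, 0.002], [0.996, 0.084, -0.0], [-0.0, 0.002, -1.0]]
ft_force: [-0.2, -0.8, -0.1]
grip_width: 0.854
```

Run:
```python
from h import *
go(.4300,-.103,.01,94.5)
f=grab_frame("wrist"); cv2.imwrite("pics/w5.png",f["image"])
P=cloud(f); m=(P[...,2]>.031)&(P[...,2]<.037)&(np.hypot(P[...,0]-.43,P[...,1]+.105)<.03); q=P[m]
print(m.sum(), cv2.minEnclosingCircle((q[:,:2]*1000).astype(np.float32)) if m.sum()>5 else "")
```

```text
t=15.1 tcp=[ 439.2 -102.5  115.7] yaw=94.8  shift(now axes)=[  0.4  -9.4 105.6] |106| turn=0.3 shift(after turn)=[  0.3  -9.4 105.6] F [-0.2 -0.8 -0.1] grip 75.1 q [ 34.  18. -32. 120.  13.  46.  -1.]
1259 ((429.3141784667969, -102.41434478759766), 17.75637435913086)
```

View pics/w5.png

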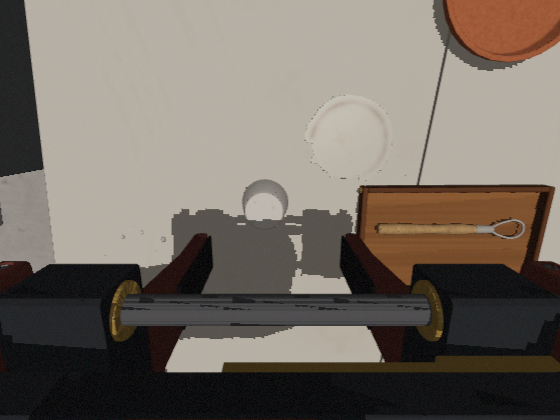

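Request:
carry_out(
  steps=[
    {"tx": 0,"ty": -10,"tz": 10,"turn": 0,"hand": 75},
    {"tx": 0,"ty": 0,"tz": 30,"turn": 0,"hand": 75},
    {"tx": 0,"ty": 0,"tz": 30,"turn": 0,"hand": 75},
    {"tx": 0,"ty": 0,"tz": 25,"turn": 0,"hand": 75},
    {"tx": 0,"ty": 0,"tz": 10,"turn": 0,"hand": 75},
    {"tx": 0,"ty": 0,"tz": 0,"turn": 0,"hand": 75},
    {"tx": 0,"ty": 0,"tz": 0,"turn": 0,"hand": 25},
    {"tx": 0,"ty": 0,"tz": 0,"turn": 0,"hand": 25},
  ],
  force=25,
)

```text
time: 15.95
tcp_pos: [0.429, -0.1034, 0.0109]
eef_rot: [[-0.084, 0.996, 0.002], [0.996, 0.084, -0.001], [-0.001, 0.002, -1.0]]
ft_force: [0.4, -0.3, 0.9]
grip_width: 0.71
```

Request:
carry_out(
  steps=[
    {"tx": 0,"ty": 0,"tz": 0,"turn": 0,"hand": 25},
    {"tx": 0,"ty": 0,"tz": 0,"turn": 0,"hand": 25},
    {"tx": 0,"ty": 0,"tz": 0,"turn": 0,"hand": 25},
    {"tx": 0,"ty": 0,"tz": 0,"turn": 0,"hand": 25},
    {"tx": 0,"ty": 0,"tz": 0,"turn": 0,"hand": 25},
    {"tx": 0,"ty": 0,"tz": 0,"turn": 0,"hand": 25},
    {"tx": 0,"ty": 0,"tz": -10,"turn": 0,"hand": 25},
    {"tx": 0,"ty": 0,"tz": -15,"turn": 0,"hand": 25},
  ],
)

```text
time: 16.75
tcp_pos: [0.4272, -0.1028, 0.0347]
eef_rot: [[-0.085, 0.996, -0.002], [0.996, 0.085, 0.001], [0.001, -0.002, -1.0]]
ft_force: [0.2, 0.0, 0.0]
grip_width: 0.447
```

Request:
carry_out(
  steps=[
    {"tx": 0,"ty": 0,"tz": -25,"turn": 0,"hand": 25},
    {"tx": 0,"ty": 0,"tz": -30,"turn": 0,"hand": 25},
    {"tx": 0,"ty": 0,"tz": -30,"turn": 0,"hand": 25},
    {"tx": 0,"ty": 0,"tz": -20,"turn": 0,"hand": 25},
    {"tx": 0,"ty": 0,"tz": 0,"turn": 0,"hand": 25},
    {"tx": 0,"ty": 0,"tz": 0,"turn": 0,"hand": 25},
    {"tx": 0,"ty": 0,"tz": 0,"turn": 0,"hand": 25},
    {"tx": 0,"ty": 0,"tz": 0,"turn": 0,"hand": 25},
  ],
)

```text
time: 17.55
tcp_pos: [0.4273, -0.1029, 0.1386]
eef_rot: [[-0.085, 0.996, -0.002], [0.996, 0.085, 0.001], [0.001, -0.002, -1.0]]
ft_force: [-0.2, -0.3, -0.6]
grip_width: 0.449
```

Run:
```python
from h import *
go(.6117,.3072,.14,94.5)
f=grab_frame("wrist"); cv2.imwrite("pics/w6.png",f["image"])
```

```text
t=17.6 tcp=[ 427.3 -102.9  138.6] yaw=94.9  shift(now axes)=[393.  218.5  -1.4] |450| turn=0.4 shift(after turn)=[394.3 216.   -1.4] F [-0.2 -0.3 -0.6] grip 39.5 q [ 37.  15. -34. 120.  11.  49.   2.]
```

View pics/w6.png

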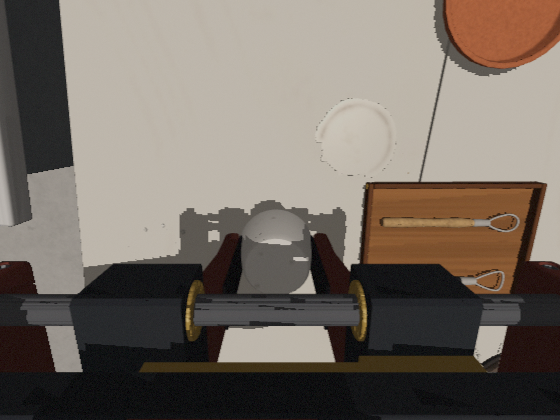

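The plug is held between the fingers at (276,250). Carrying it to the wide bay.

Request:
carry_out(
  steps=[
    {"tx": 39,"ty": 21,"tz": 0,"turn": 0,"hand": 25},
    {"tx": 39,"ty": 21,"tz": 0,"turn": 0,"hand": 25},
    {"tx": 39,"ty": 21,"tz": 0,"turn": 0,"hand": 25},
    {"tx": 39,"ty": 21,"tz": 0,"turn": 0,"hand": 25},
    {"tx": 39,"ty": 21,"tz": 0,"turn": 0,"hand": 25},
    {"tx": 39,"ty": 21,"tz": 0,"turn": 0,"hand": 25},
    {"tx": 39,"ty": 21,"tz": 0,"turn": 0,"hand": 25},
    {"tx": 39,"ty": 21,"tz": 0,"turn": 0,"hand": 25},
  ],
)

```text
time: 18.4
tcp_pos: [0.5692, 0.2236, 0.1385]
eef_rot: [[-0.085, 0.996, -0.002], [0.996, 0.085, -0.001], [-0.0, -0.002, -1.0]]
ft_force: [1.3, -0.7, -1.0]
grip_width: 0.444
```

Run:
```python
from h import *
f=grab_frame("wrist"); cv2.imwrite("pics/w7.png",f["image"])
P=cloud(f); im=f["image"].astype(int)
m=(im[...,2]-im[...,0]>30)&(P[...,2]>-.003)&(P[...,2]<.022)&(np.hypot(P[...,0]-.614,P[...,1]-.278)<.1)
r=cv2.minAreaRect((P[m][:,:2]*1000).astype(np.float32)); print(m.sum(),r)
w=m&(P[...,2]>.013); q=P[w][:,:2]*1000
r2=cv2.minAreaRect(q.astype(np.float32)); print(w.sum(),r2)
go(.6117,.3072,.14,94.5)
```

```text
16196 ((617.7092895507812, 281.2274475097656), (117.21446990966797, 139.56495666503906), 5.740442276000977)
2925 ((615.0086059570312, 283.4396057128906), (109.73541259765625, 134.77427673339844), 5.633573532104492)
t=18.4 tcp=[570.2 232.2 139. ] yaw=95.2  shift(now axes)=[71.  48.2 -0.6] |86| turn=0.7 shift(after turn)=[71.5 47.3 -0.6] F [1.9 5.8 2.5] grip 39.5 q [ -1.  32. -35.  96.  20.  59. -38.]
```

View pics/w7.png

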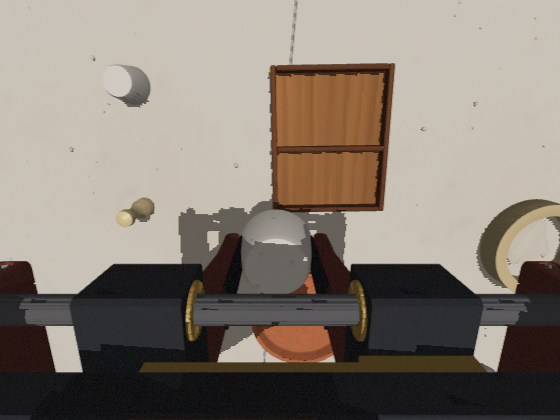

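Request:
carry_out(
  steps=[
    {"tx": 30,"ty": 20,"tz": 0,"turn": 0,"hand": 25},
    {"tx": 30,"ty": 20,"tz": 0,"turn": 0,"hand": 25},
    {"tx": 10,"ty": 6,"tz": 0,"turn": 0,"hand": 25},
    {"tx": 0,"ty": 0,"tz": 0,"turn": 0,"hand": 25},
    {"tx": 0,"ty": 0,"tz": 0,"turn": 0,"hand": 25},
    {"tx": 0,"ty": 0,"tz": 0,"turn": 0,"hand": 25},
    {"tx": 0,"ty": 0,"tz": 0,"turn": 0,"hand": 25},
    {"tx": 0,"ty": 0,"tz": 0,"turn": 0,"hand": 25},
  ],
)

```text
time: 19.25
tcp_pos: [0.6092, 0.2945, 0.14]
eef_rot: [[-0.083, 0.997, 0.0], [0.997, 0.083, -0.0], [-0.0, 0.0, -1.0]]
ft_force: [-0.1, -0.9, -0.0]
grip_width: 0.445
```

Run:
```python
from h import *
go(.6124,.3104,.016,95)
f=grab_frame("wrist"); cv2.imwrite("pics/w8.png",f["image"])
P=cloud(f); im=f["image"].astype(int)
m=(im[...,2]-im[...,0]>30)&(P[...,2]>.012)&(P[...,2]<.022)&(np.hypot(P[...,0]-.614,P[...,1]-.278)<.1)
r2=cv2.minAreaRect((P[m][:,:2]*1000).astype(np.float32)); print(m.sum(),r2)
q=P[m]; print(q[:,1].max(),q[:,1].min())
f=grab_frame("top"); P=cloud(f); im=f["image"].astype(int)
m=(im.max(2)<75)&(P[...,2]>.008)&(P[...,2]<.022)&(np.hypot(P[...,0]-.614,P[...,1]-.278)<.1)
cv2.imwrite("pics/t2.png",cv2.resize(f["image"][130:240,110:250],(760,600)))
```

```text
t=19.2 tcp=[609.2 294.5 140. ] yaw=94.8  shift(now axes)=[ 15.7   4.5 124. ] |125| turn=-0.2 shift(after turn)=[ 15.7   4.5 124. ] F [-0.1 -0.9 -0. ] grip 39.2 q [ -8.  37. -34.  87.  22.  63. -42.]
1240 ((614.39501953125, 297.9570617675781), (109.86914825439453, 105.31356811523438), 5.800367832183838)
0.3556656472295934 0.250830459050161
```

View pics/w8.png

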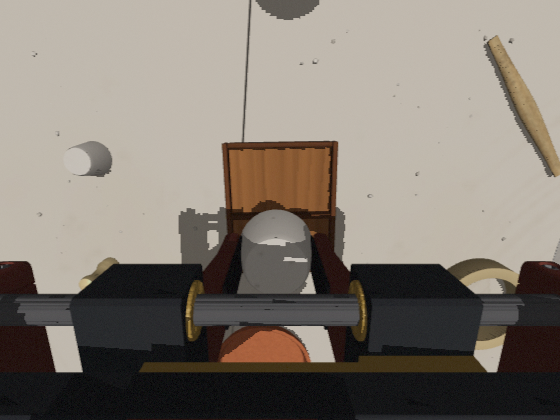

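View pics/t2.png

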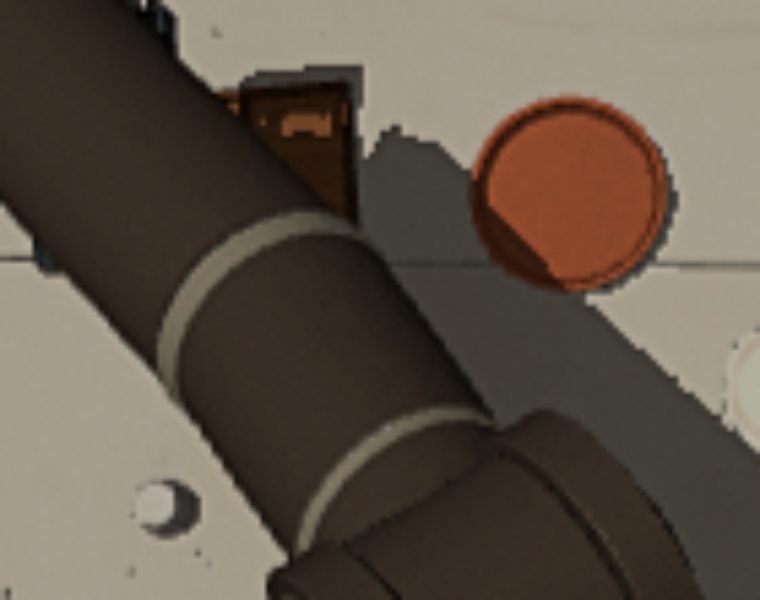

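Request:
carry_out(
  steps=[
    {"tx": 15,"ty": 4,"tz": 10,"turn": 0,"hand": 25},
    {"tx": 0,"ty": 0,"tz": 35,"turn": 0,"hand": 25},
    {"tx": 0,"ty": 0,"tz": 35,"turn": 0,"hand": 25},
    {"tx": 0,"ty": 0,"tz": 25,"turn": 0,"hand": 25},
    {"tx": 0,"ty": 0,"tz": 12,"turn": 0,"hand": 25},
    {"tx": 0,"ty": 0,"tz": 4,"turn": 0,"hand": 25},
    {"tx": 0,"ty": 0,"tz": 2,"turn": 0,"hand": 25},
    {"tx": 0,"ty": 0,"tz": 0,"turn": 0,"hand": 25},
  ],
)

```text
time: 20.15
tcp_pos: [0.6124, 0.3116, 0.0177]
eef_rot: [[-0.084, 0.996, 0.001], [0.996, 0.084, 0.001], [0.001, 0.002, -1.0]]
ft_force: [0.0, 1.3, 0.1]
grip_width: 0.449
```

Run:
```python
from h import *
go(.612,.310,.015,95)
f=grab_frame("wrist"); cv2.imwrite("pics/w9.png",f["image"])
```

```text
t=20.1 tcp=[612.4 311.6  17.7] yaw=94.8  shift(now axes)=[-1.5 -0.5  2.7] |3| turn=-0.2 shift(after turn)=[-1.5 -0.5  2.7] F [0.  1.3 0.1] grip 39.5 q [-11.  45. -30.  90.  27.  52. -46.]
```

View pics/w9.png

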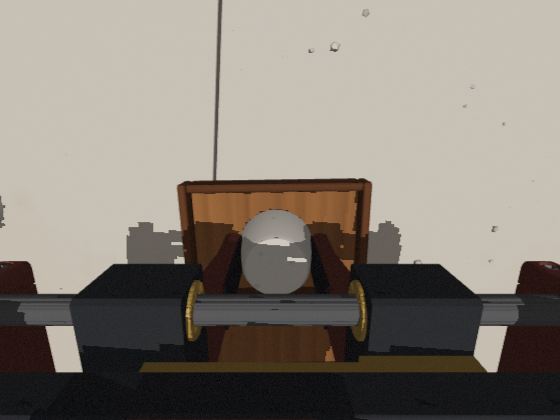

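Plug centred over the wide bay (276,250), still about 2 mm above the floor. Lowering and releasing.

Request:
carry_out(
  steps=[
    {"tx": 0,"ty": 0,"tz": 1.5,"turn": 0,"hand": 25},
    {"tx": 0,"ty": 0,"tz": 1,"turn": 0,"hand": 25},
    {"tx": 0,"ty": 0,"tz": 0,"turn": 0,"hand": 25},
    {"tx": 0,"ty": 0,"tz": 0,"turn": 0,"hand": 60},
    {"tx": 0,"ty": 0,"tz": 0,"turn": 0,"hand": 60},
    {"tx": 0,"ty": 0,"tz": 0,"turn": 0,"hand": 60},
    {"tx": 0,"ty": 0,"tz": 0,"turn": 0,"hand": 60},
    {"tx": 0,"ty": 0,"tz": 0,"turn": 0,"hand": 60},
  ],
)

```text
time: 21.0
tcp_pos: [0.6118, 0.3109, 0.0142]
eef_rot: [[-0.084, 0.996, 0.0], [0.996, 0.084, -0.0], [-0.0, 0.0, -1.0]]
ft_force: [0.4, 0.4, 0.9]
grip_width: 0.686
```

Request:
carry_out(
  steps=[
    {"tx": 0,"ty": 0,"tz": -15,"turn": 0,"hand": 60},
    {"tx": 0,"ty": 0,"tz": -35,"turn": 0,"hand": 60},
    {"tx": 0,"ty": 0,"tz": -45,"turn": 0,"hand": 60},
    {"tx": 0,"ty": 0,"tz": -45,"turn": 0,"hand": 60},
    {"tx": 0,"ty": -30,"tz": 0,"turn": 0,"hand": 60},
    {"tx": 0,"ty": -40,"tz": 0,"turn": 0,"hand": 60},
    {"tx": 0,"ty": -40,"tz": 0,"turn": 0,"hand": 60},
    {"tx": 0,"ty": -40,"tz": 0,"turn": 0,"hand": 60},
  ],
)

```text
time: 21.8
tcp_pos: [0.4608, 0.2982, 0.1553]
eef_rot: [[-0.084, 0.996, 0.001], [0.996, 0.084, 0.0], [0.0, 0.001, -1.0]]
ft_force: [0.2, 0.9, 0.2]
grip_width: 0.684
```

Request:
carry_out(
  steps=[
    {"tx": 0,"ty": -30,"tz": 0,"turn": 0,"hand": 60},
    {"tx": 0,"ty": 0,"tz": 0,"turn": 0,"hand": 60},
    {"tx": 0,"ty": 0,"tz": 0,"turn": 0,"hand": 60},
    {"tx": 0,"ty": 0,"tz": 0,"turn": 0,"hand": 60},
    {"tx": 0,"ty": 0,"tz": 0,"turn": 0,"hand": 60},
    {"tx": 0,"ty": 0,"tz": 0,"turn": 0,"hand": 60},
    {"tx": 0,"ty": 0,"tz": 0,"turn": 0,"hand": 60},
    {"tx": 0,"ty": 0,"tz": 0,"turn": 0,"hand": 60},
  ],
)

```text
time: 22.6
tcp_pos: [0.4325, 0.2956, 0.1539]
eef_rot: [[-0.084, 0.996, -0.0], [0.996, 0.084, -0.0], [-0.0, -0.0, -1.0]]
ft_force: [-0.6, -0.6, -0.3]
grip_width: 0.683
```

Run:
```python
from h import *
go(.4265,.3153,.008,94.8)
f=grab_frame("wrist"); cv2.imwrite("pics/w10.png",f["image"])
P=cloud(f)
for n,x,y,lo,hi_ in [("small",.4265,.3153,.026,.034),("big",.612,.31,.035,.041),("stamp",.434,.199,.041,.05)]:
    m=(P[...,2]>lo)&(P[...,2]<hi_)&(np.hypot(P[...,0]-x,P[...,1]-y)<.035); q=P[m]
    print(n,m.sum(), cv2.minEnclosingCircle((q[:,:2]*1000).astype(np.float32)) if m.sum()>5 else "", np.median(q[:,2]))
```

```text
t=22.6 tcp=[432.5 295.6 153.9] yaw=94.8  shift(now axes)=[ 20.1  -4.3 145.9] |147| turn=0.0 shift(after turn)=[ 20.1  -4.3 145.9] F [-0.6 -0.6 -0.3] grip 60.1 q [ -9.  23. -39. 108.  17.  55. -51.]
small 611 ((426.46038818359375, 318.89910888671875), 13.750614166259766) 0.030041099162000817
big 1007 ((611.4271850585938, 311.55902099609375), 17.6854190826416) 0.037990852674944786
stamp 116 ((433.0723571777344, 201.72386169433594), 7.4883012771606445) 0.04363058106534776
```

View pics/w10.png

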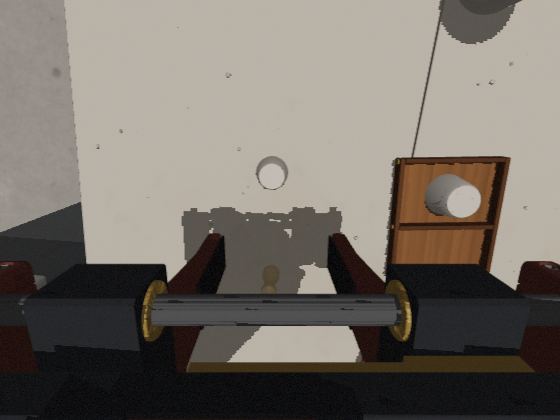

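The big plug stands upright in the wide bay (450,197), its top at 38 mm. The small plug is at (271,173).

Request:
carry_out(
  steps=[
    {"tx": 23,"ty": -4,"tz": 20,"turn": 0,"hand": 60},
    {"tx": 0,"ty": 0,"tz": 40,"turn": 0,"hand": 60},
    {"tx": 0,"ty": 0,"tz": 35,"turn": 0,"hand": 60},
    {"tx": 0,"ty": 0,"tz": 30,"turn": 0,"hand": 60},
    {"tx": 0,"ty": 0,"tz": 15,"turn": 0,"hand": 60},
    {"tx": 0,"ty": 0,"tz": 5,"turn": 0,"hand": 60},
    {"tx": 0,"ty": 0,"tz": 0,"turn": 0,"hand": 60},
    {"tx": 0,"ty": 0,"tz": 0,"turn": 0,"hand": 15},
  ],
)

```text
time: 23.45
tcp_pos: [0.4272, 0.3189, 0.0103]
eef_rot: [[-0.084, 0.996, 0.002], [0.996, 0.084, 0.001], [0.001, 0.002, -1.0]]
ft_force: [-0.3, -0.1, -0.2]
grip_width: 0.625
```

Request:
carry_out(
  steps=[
    {"tx": 0,"ty": 0,"tz": 0,"turn": 0,"hand": 15},
    {"tx": 0,"ty": 0,"tz": 0,"turn": 0,"hand": 15},
    {"tx": 0,"ty": 0,"tz": 0,"turn": 0,"hand": 15},
    {"tx": 0,"ty": 0,"tz": 0,"turn": 0,"hand": 15},
    {"tx": 0,"ty": 0,"tz": 0,"turn": 0,"hand": 15},
    {"tx": 0,"ty": 0,"tz": 0,"turn": 0,"hand": 15},
    {"tx": 0,"ty": 0,"tz": 0,"turn": 0,"hand": 15},
    {"tx": 0,"ty": 0,"tz": 0,"turn": 0,"hand": 15},
  ],
)

```text
time: 24.25
tcp_pos: [0.427, 0.3183, 0.0097]
eef_rot: [[-0.084, 0.996, 0.001], [0.996, 0.084, 0.0], [0.0, 0.001, -1.0]]
ft_force: [-0.5, -0.8, 6.0]
grip_width: 0.336
```

Request:
carry_out(
  steps=[
    {"tx": 0,"ty": 0,"tz": -10,"turn": 0,"hand": 15},
    {"tx": 0,"ty": 0,"tz": -20,"turn": 0,"hand": 15},
    {"tx": 0,"ty": 0,"tz": -30,"turn": 0,"hand": 15},
    {"tx": 0,"ty": 0,"tz": -35,"turn": 0,"hand": 15},
    {"tx": 0,"ty": 0,"tz": -20,"turn": 0,"hand": 15},
    {"tx": 0,"ty": 0,"tz": 0,"turn": 0,"hand": 15},
    {"tx": 0,"ty": 0,"tz": 0,"turn": 0,"hand": 15},
    {"tx": 0,"ty": 0,"tz": 0,"turn": 0,"hand": 15},
  ],
)

```text
time: 25.05
tcp_pos: [0.4259, 0.3176, 0.1232]
eef_rot: [[-0.084, 0.996, -0.001], [0.996, 0.084, -0.001], [-0.001, -0.001, -1.0]]
ft_force: [0.4, -0.3, -0.8]
grip_width: 0.336
```

Run:
```python
from h import *
go(.6178,.247,.016,95)
f=grab_frame("wrist"); cv2.imwrite("pics/w11.png",f["image"])
```

```text
t=25.1 tcp=[425.9 317.6 123.2] yaw=94.8  shift(now axes)=[-86.4 185.4 107. ] |231| turn=-0.2 shift(after turn)=[-86.9 185.1 107. ] F [ 0.4 -0.3 -0.8] grip 29.5 q [-12.  26. -38. 109.  20.  52. -55.]
```

View pics/w11.png

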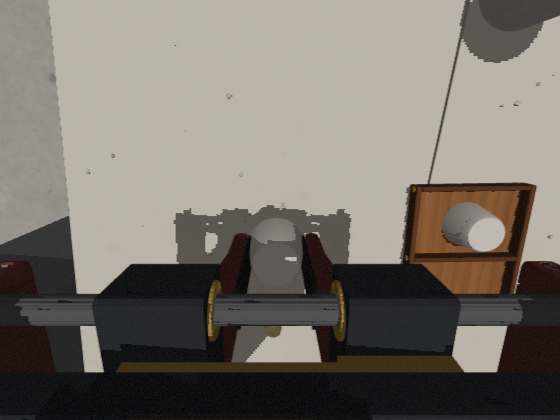

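The small plug is held at (276,250). Moving it over the narrow bay.

Request:
carry_out(
  steps=[
    {"tx": -14,"ty": 30,"tz": 0,"turn": 0,"hand": 15},
    {"tx": -17,"ty": 37,"tz": 0,"turn": 0,"hand": 15},
    {"tx": -19,"ty": 40,"tz": 0,"turn": 0,"hand": 15},
    {"tx": -19,"ty": 40,"tz": 0,"turn": 0,"hand": 15},
    {"tx": -17,"ty": 38,"tz": 0,"turn": 0,"hand": 15},
    {"tx": 0,"ty": 0,"tz": 0,"turn": 0,"hand": 15},
    {"tx": 0,"ty": 0,"tz": 35,"turn": 0,"hand": 15},
    {"tx": 0,"ty": 0,"tz": 30,"turn": 0,"hand": 15},
  ],
)

```text
time: 25.9
tcp_pos: [0.6173, 0.2483, 0.0573]
eef_rot: [[-0.084, 0.996, -0.001], [0.996, 0.084, 0.0], [0.0, -0.001, -1.0]]
ft_force: [-0.3, 0.4, -0.5]
grip_width: 0.332
```

Request:
carry_out(
  steps=[
    {"tx": 0,"ty": 0,"tz": 15,"turn": 0,"hand": 15},
    {"tx": 0,"ty": 0,"tz": 0,"turn": 0,"hand": 15},
    {"tx": 0,"ty": 0,"tz": 0,"turn": 0,"hand": 15},
    {"tx": 0,"ty": 0,"tz": 0,"turn": 0,"hand": 15},
    {"tx": 0,"ty": 0,"tz": 0,"turn": 0,"hand": 15},
    {"tx": 0,"ty": 0,"tz": 0,"turn": 0,"hand": 15},
    {"tx": 0,"ty": 0,"tz": 0,"turn": 0,"hand": 15},
    {"tx": 0,"ty": 0,"tz": 0,"turn": 0,"hand": 15},
  ],
)

```text
time: 26.7
tcp_pos: [0.6182, 0.2482, 0.0445]
eef_rot: [[-0.084, 0.996, 0.0], [0.996, 0.084, 0.0], [-0.0, 0.0, -1.0]]
ft_force: [0.0, 0.7, 0.3]
grip_width: 0.332
```

Run:
```python
from h import *
go(.6178,.247,.0145,95)
f=grab_frame("wrist"); cv2.imwrite("pics/w12.png",f["image"])
```

```text
t=26.7 tcp=[618.2 248.2  44.5] yaw=94.8  shift(now axes)=[-1.1 -0.5 30. ] |30| turn=-0.2 shift(after turn)=[-1.1 -0.5 30. ] F [0.  0.7 0.3] grip 29.2 q [ -5.  42. -32.  92.  26.  53. -41.]
```

View pics/w12.png

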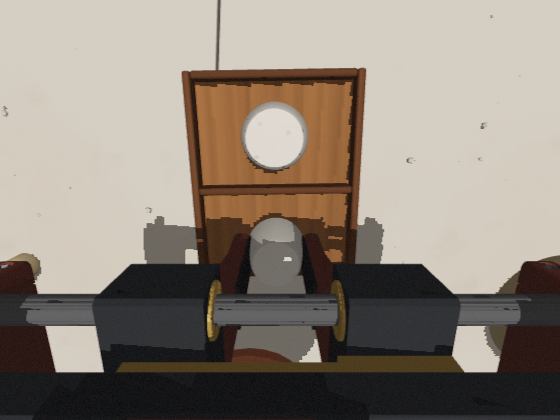

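Big plug centred in the wide bay (274,135), small plug over the narrow bay (276,250). Lowering and releasing.

Request:
carry_out(
  steps=[
    {"tx": -1,"ty": 0,"tz": 15,"turn": 0,"hand": 15},
    {"tx": 0,"ty": 0,"tz": 10,"turn": 0,"hand": 15},
    {"tx": 0,"ty": 0,"tz": 5,"turn": 0,"hand": 15},
    {"tx": 0,"ty": 0,"tz": 1,"turn": 0,"hand": 15},
    {"tx": 0,"ty": 0,"tz": 0,"turn": 0,"hand": 15},
    {"tx": 0,"ty": 0,"tz": 0,"turn": 0,"hand": 15},
    {"tx": 0,"ty": 0,"tz": 0,"turn": 0,"hand": 55},
    {"tx": 0,"ty": 0,"tz": 0,"turn": 0,"hand": 55},
  ],
)

```text
time: 27.55
tcp_pos: [0.6179, 0.2471, 0.0125]
eef_rot: [[-0.084, 0.996, -0.001], [0.996, 0.084, -0.0], [-0.0, -0.001, -1.0]]
ft_force: [0.0, 1.1, -0.1]
grip_width: 0.478
```

Request:
carry_out(
  steps=[
    {"tx": 0,"ty": 0,"tz": 0,"turn": 0,"hand": 55},
    {"tx": 0,"ty": 0,"tz": 0,"turn": 0,"hand": 55},
    {"tx": 0,"ty": 0,"tz": 0,"turn": 0,"hand": 55},
    {"tx": 0,"ty": 0,"tz": -15,"turn": 0,"hand": 55},
    {"tx": 0,"ty": 0,"tz": -35,"turn": 0,"hand": 55},
    {"tx": 0,"ty": 0,"tz": -45,"turn": 0,"hand": 55},
    {"tx": 0,"ty": 0,"tz": -45,"turn": 0,"hand": 55},
    {"tx": 0,"ty": 0,"tz": -20,"turn": 0,"hand": 55},
  ],
)

```text
time: 28.35
tcp_pos: [0.6196, 0.2486, 0.1793]
eef_rot: [[-0.085, 0.996, 0.006], [0.996, 0.085, 0.003], [0.002, 0.006, -1.0]]
ft_force: [-0.5, -0.0, -0.7]
grip_width: 0.629
```

Run:
```python
from h import *
go(.433,.185,.17,95)
```

```text
t=28.4 tcp=[619.6 248.6 179.3] yaw=94.9  shift(now axes)=[ -47.6 -191.4    8. ] |197| turn=-0.1 shift(after turn)=[ -47.1 -191.5    8. ] F [-0.5 -0.  -0.7] grip 55.3 q [ -3.  34. -35.  86.  21.  66. -37.]
```

Request:
carry_out(
  steps=[
    {"tx": -9,"ty": -37,"tz": 0,"turn": 0,"hand": 45},
    {"tx": -9,"ty": -39,"tz": 0,"turn": 0,"hand": 45},
    {"tx": -10,"ty": -39,"tz": 0,"turn": 0,"hand": 45},
    {"tx": -10,"ty": -39,"tz": 0,"turn": 0,"hand": 45},
    {"tx": -10,"ty": -38,"tz": 0,"turn": 0,"hand": 45},
    {"tx": 0,"ty": 0,"tz": 0,"turn": 0,"hand": 45},
    {"tx": 0,"ty": 0,"tz": 0,"turn": 0,"hand": 45},
    {"tx": 0,"ty": 0,"tz": 0,"turn": 0,"hand": 45},
  ],
)

```text
time: 29.15
tcp_pos: [0.4322, 0.1837, 0.174]
eef_rot: [[-0.084, 0.996, 0.002], [0.996, 0.084, 0.001], [0.001, 0.002, -1.0]]
ft_force: [1.1, 0.2, 0.2]
grip_width: 0.512
```

Run:
```python
from h import *
go(.433,.201,.015,95)
f=grab_frame("wrist"); cv2.imwrite("pics/w13.png",f["image"])
P=cloud(f)
for n,x,y,lo,hi_ in [("small",.617,.247,.030,.038),("big",.612,.31,.035,.041),("stamp",.434,.199,.040,.05)]:
    m=(P[...,2]>lo)&(P[...,2]<hi_)&(np.hypot(P[...,0]-x,P[...,1]-y)<.03); q=P[m]
    print(n,m.sum(), cv2.minEnclosingCircle((q[:,:2]*1000).astype(np.float32)) if m.sum()>5 else "", np.median(q[:,2]))
```

```text
t=29.1 tcp=[432.2 183.7 174. ] yaw=94.8  shift(now axes)=[ 17.1   1.9 159.1] |160| turn=-0.2 shift(after turn)=[ 17.1   2.  159.1] F [1.1 0.2 0.2] grip 45.1 q [  6.  16. -41. 114.  13.  55. -36.]
small 607 ((616.5603637695312, 246.94627380371094), 13.706636428833008) 0.03385673096253855
big 1175 ((611.3103637695312, 310.7630920410156), 17.8227481842041) 0.03788523329293192
stamp 185 ((432.9073791503906, 201.173095703125), 7.726107120513916) 0.04391503586040041
```

View pics/w13.png

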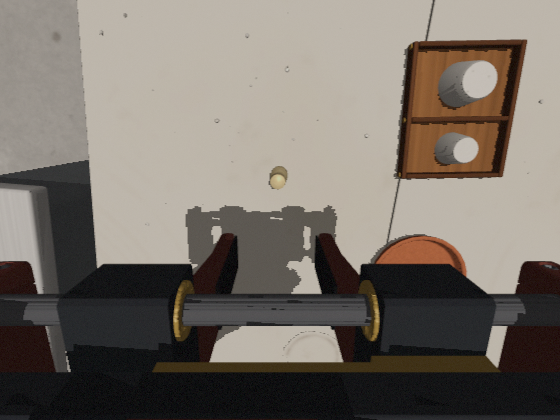

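Both plugs stand in their bays: small with its top at 34 mm, big at 38 mm. The stamp is at (279,178).

Request:
carry_out(
  steps=[
    {"tx": 17,"ty": 2,"tz": 25,"turn": 0,"hand": 45},
    {"tx": 0,"ty": 0,"tz": 40,"turn": 0,"hand": 45},
    {"tx": 0,"ty": 0,"tz": 40,"turn": 0,"hand": 45},
    {"tx": 0,"ty": 0,"tz": 35,"turn": 0,"hand": 45},
    {"tx": 0,"ty": 0,"tz": 15,"turn": 0,"hand": 45},
    {"tx": 0,"ty": 0,"tz": 5,"turn": 0,"hand": 45},
    {"tx": 0,"ty": 0,"tz": 0,"turn": 0,"hand": 45},
    {"tx": 0,"ty": 0,"tz": 0,"turn": 0,"hand": 5},
  ],
  force=15,
)

```text
time: 30.0
tcp_pos: [0.4323, 0.2009, 0.0138]
eef_rot: [[-0.084, 0.996, 0.001], [0.996, 0.084, 0.001], [0.001, 0.001, -1.0]]
ft_force: [0.1, -0.3, -0.2]
grip_width: 0.455
```

Request:
carry_out(
  steps=[
    {"tx": 0,"ty": 0,"tz": 0,"turn": 0,"hand": 5},
    {"tx": 0,"ty": 0,"tz": 0,"turn": 0,"hand": 5},
    {"tx": 0,"ty": 0,"tz": 0,"turn": 0,"hand": 5},
    {"tx": 0,"ty": 0,"tz": 0,"turn": 0,"hand": 5},
    {"tx": 0,"ty": 0,"tz": 0,"turn": 0,"hand": 5},
    {"tx": 0,"ty": 0,"tz": 0,"turn": 0,"hand": 5},
    {"tx": 0,"ty": 0,"tz": 0,"turn": 0,"hand": 5},
    {"tx": 0,"ty": 0,"tz": 0,"turn": 0,"hand": 5},
  ],
)

```text
time: 30.8
tcp_pos: [0.432, 0.2003, 0.0138]
eef_rot: [[-0.084, 0.996, 0.001], [0.996, 0.084, 0.0], [-0.0, 0.001, -1.0]]
ft_force: [-0.2, -0.6, 6.9]
grip_width: 0.194
```

Request:
carry_out(
  steps=[
    {"tx": 0,"ty": 0,"tz": -10,"turn": 0,"hand": 5},
    {"tx": 0,"ty": 0,"tz": -20,"turn": 0,"hand": 5},
    {"tx": 0,"ty": 0,"tz": -30,"turn": 0,"hand": 5},
    {"tx": 0,"ty": 0,"tz": -35,"turn": 0,"hand": 5},
    {"tx": 0,"ty": 0,"tz": -15,"turn": 0,"hand": 5},
    {"tx": 0,"ty": 0,"tz": 0,"turn": 0,"hand": 5},
    {"tx": 0,"ty": 0,"tz": 0,"turn": 0,"hand": 5},
    {"tx": 0,"ty": 0,"tz": 0,"turn": 0,"hand": 5},
  ],
)

```text
time: 31.6
tcp_pos: [0.4308, 0.1997, 0.1222]
eef_rot: [[-0.084, 0.996, -0.002], [0.996, 0.084, -0.001], [-0.001, -0.002, -1.0]]
ft_force: [0.2, -1.0, -0.2]
grip_width: 0.194
```

Run:
```python
from h import *
go(.611,.088,.1,95)
f=grab_frame("wrist"); cv2.imwrite("pics/w14.png",f["image"])
```

```text
t=31.6 tcp=[430.8 199.7 122.2] yaw=94.8  shift(now axes)=[-126.5  170.2   22. ] |213| turn=-0.2 shift(after turn)=[-127.   169.8   22. ] F [ 0.2 -1.  -0.2] grip 17.1 q [  2.  21. -40. 116.  18.  49. -43.]
```

View pics/w14.png

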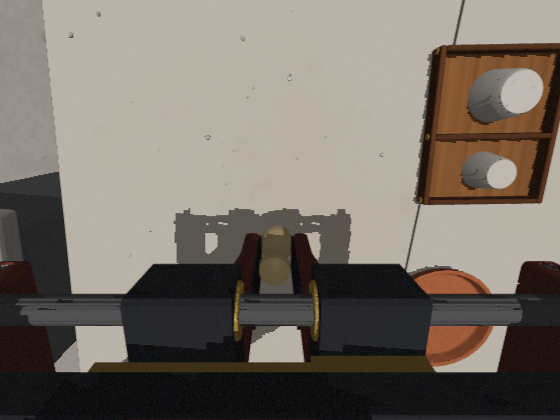

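Request:
carry_out(
  steps=[
    {"tx": -21,"ty": 28,"tz": 0,"turn": 0,"hand": 5},
    {"tx": -25,"ty": 34,"tz": 0,"turn": 0,"hand": 5},
    {"tx": -27,"ty": 36,"tz": 0,"turn": 0,"hand": 5},
    {"tx": -27,"ty": 36,"tz": 0,"turn": 0,"hand": 5},
    {"tx": -25,"ty": 36,"tz": 0,"turn": 0,"hand": 5},
    {"tx": 0,"ty": 0,"tz": 0,"turn": 0,"hand": 5},
    {"tx": 0,"ty": 0,"tz": 35,"turn": 0,"hand": 5},
    {"tx": 0,"ty": 0,"tz": 30,"turn": 0,"hand": 5},
  ],
)

```text
time: 32.45
tcp_pos: [0.6107, 0.0903, 0.0562]
eef_rot: [[-0.084, 0.996, -0.001], [0.996, 0.084, 0.0], [0.0, -0.001, -1.0]]
ft_force: [0.7, -0.1, -1.8]
grip_width: 0.192
```

Request:
carry_out(
  steps=[
    {"tx": 0,"ty": 0,"tz": 10,"turn": 0,"hand": 5},
    {"tx": 0,"ty": 0,"tz": 0,"turn": 0,"hand": 5},
    {"tx": 0,"ty": 0,"tz": 0,"turn": 0,"hand": 5},
    {"tx": 0,"ty": 0,"tz": 0,"turn": 0,"hand": 5},
    {"tx": 0,"ty": 0,"tz": 0,"turn": 0,"hand": 5},
    {"tx": 0,"ty": 0,"tz": 0,"turn": 0,"hand": 5},
    {"tx": 0,"ty": 0,"tz": 0,"turn": 0,"hand": 5},
    {"tx": 0,"ty": 0,"tz": 0,"turn": 0,"hand": 5},
  ],
)

```text
time: 33.25
tcp_pos: [0.6115, 0.09, 0.0484]
eef_rot: [[-0.084, 0.996, 0.0], [0.996, 0.084, -0.0], [-0.0, 0.0, -1.0]]
ft_force: [-0.7, -0.5, -1.1]
grip_width: 0.191
```

Run:
```python
from h import *
go(.611,.089,.019,95)
f=grab_frame("wrist"); cv2.imwrite("pics/w15.png",f["image"])
```

```text
t=33.2 tcp=[611.5  90.   48.4] yaw=94.8  shift(now axes)=[-1.  -0.6 29.4] |29| turn=-0.2 shift(after turn)=[-1.  -0.6 29.4] F [-0.7 -0.5 -1.1] grip 16.8 q [ 10.  38. -32. 100.  25.  50. -29.]
```

View pics/w15.png

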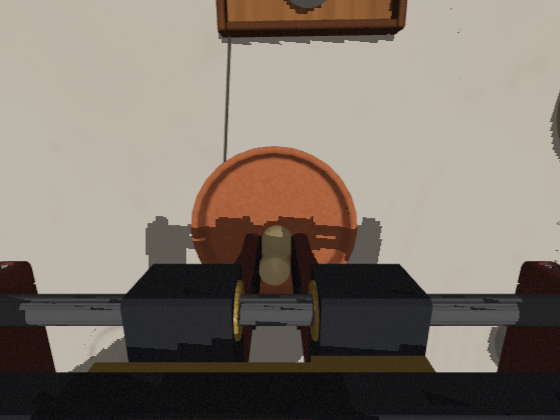

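The stamp is over the saucer's middle (saucer spans columns 192–356). Lowering and releasing.

Request:
carry_out(
  steps=[
    {"tx": 0,"ty": 0,"tz": 15,"turn": 0,"hand": 5},
    {"tx": 0,"ty": 0,"tz": 9,"turn": 0,"hand": 5},
    {"tx": 0,"ty": 0,"tz": 4,"turn": 0,"hand": 5},
    {"tx": 0,"ty": 0,"tz": 1,"turn": 0,"hand": 5},
    {"tx": 0,"ty": 0,"tz": 0,"turn": 0,"hand": 5},
    {"tx": 0,"ty": 0,"tz": 0,"turn": 0,"hand": 5},
    {"tx": 0,"ty": 0,"tz": 0,"turn": 0,"hand": 5},
    {"tx": 0,"ty": 0,"tz": 0,"turn": 0,"hand": 5},
  ],
)

```text
time: 34.1
tcp_pos: [0.6114, 0.0901, 0.0189]
eef_rot: [[-0.085, 0.996, -0.0], [0.996, 0.085, 0.0], [0.0, -0.0, -1.0]]
ft_force: [0.7, -0.7, -0.9]
grip_width: 0.191
```

Request:
carry_out(
  steps=[
    {"tx": 0,"ty": 0,"tz": 0,"turn": 0,"hand": 40},
    {"tx": 0,"ty": 0,"tz": 0,"turn": 0,"hand": 40},
    {"tx": 0,"ty": 0,"tz": 0,"turn": 0,"hand": 40},
    {"tx": 0,"ty": 0,"tz": 0,"turn": 0,"hand": 40},
    {"tx": 0,"ty": 0,"tz": 0,"turn": 0,"hand": 40},
    {"tx": 0,"ty": 0,"tz": -10,"turn": 0,"hand": 40},
    {"tx": 0,"ty": 0,"tz": -25,"turn": 0,"hand": 40},
    {"tx": 0,"ty": 0,"tz": -40,"turn": 0,"hand": 40},
  ],
)

```text
time: 34.9
tcp_pos: [0.6099, 0.0897, 0.0935]
eef_rot: [[-0.085, 0.996, -0.004], [0.996, 0.085, -0.0], [-0.0, -0.004, -1.0]]
ft_force: [0.6, -1.3, 0.3]
grip_width: 0.455
```

Request:
carry_out(
  steps=[
    {"tx": 0,"ty": 0,"tz": -45,"turn": 0,"hand": 40},
    {"tx": 0,"ty": 0,"tz": -45,"turn": 0,"hand": 40},
    {"tx": 0,"ty": -40,"tz": -20,"turn": 0,"hand": 40},
    {"tx": 0,"ty": -45,"tz": 0,"turn": 0,"hand": 40},
    {"tx": 0,"ty": -45,"tz": 0,"turn": 0,"hand": 40},
    {"tx": 0,"ty": -45,"tz": 0,"turn": 0,"hand": 40},
    {"tx": -30,"ty": -30,"tz": 0,"turn": 0,"hand": 40},
    {"tx": 0,"ty": 0,"tz": 0,"turn": 0,"hand": 40},
  ],
)

```text
time: 35.7
tcp_pos: [0.4063, 0.0395, 0.2045]
eef_rot: [[-0.082, 0.997, -0.001], [0.997, 0.082, -0.004], [-0.004, -0.001, -1.0]]
ft_force: [1.0, 0.2, 0.5]
grip_width: 0.459
```

Request:
carry_out(
  steps=[
    {"tx": 0,"ty": 0,"tz": 0,"turn": 0,"hand": 40},
    {"tx": 0,"ty": 0,"tz": 0,"turn": 0,"hand": 40},
    {"tx": 0,"ty": 0,"tz": 0,"turn": 0,"hand": 40},
    {"tx": 0,"ty": 0,"tz": 0,"turn": 0,"hand": 40},
    {"tx": 0,"ty": 0,"tz": 0,"turn": 0,"hand": 40},
    {"tx": 0,"ty": 0,"tz": 0,"turn": 0,"hand": 40},
    {"tx": 0,"ty": 0,"tz": 0,"turn": 0,"hand": 40},
    {"tx": 0,"ty": 0,"tz": 0,"turn": 0,"hand": 40},
  ],
)

```text
time: 36.5
tcp_pos: [0.4097, 0.0429, 0.2041]
eef_rot: [[-0.085, 0.996, -0.0], [0.996, 0.085, 0.0], [0.0, -0.0, -1.0]]
ft_force: [-0.6, 0.6, 0.1]
grip_width: 0.452
```

Run:
```python
from h import *
go(.5,0,.2,95)
f=grab_frame("top"); P=cloud(f); im=f["image"]
cv2.imwrite("pics/t3.png",cv2.resize(im[130:245,120:330],(800,438),interpolation=cv2.INTER_CUBIC))
for n,x,y,lo in [("small",.617,.247,.025),("big",.612,.31,.028),("stamp",.611,.089,.035)]:
    m=(P[...,2]>lo)&(np.hypot(P[...,0]-x,P[...,1]-y)<.03); q=P[m]
    print(n,m.sum(),np.round(np.median(q,0),4) if m.sum() else "")
i=im.astype(int)
for n,x,y,fn in [("black",.611,-.176,lambda i:i.max(2)<45),]:
    m=fn(i)&(abs(P[...,0]-x)<.074)&(abs(P[...,1]-y)<.02); q=P[m]; print(n,m.sum(),np.round(q.min(0),3),np.round(q.max(0),3),np.round(np.median(q,0),4))
```

```text
t=36.5 tcp=[409.7  42.9 204.1] yaw=94.9  shift(now axes)=[-50.4  86.4   4.1] |100| turn=-0.1 shift(after turn)=[-50.6  86.2   4.1] F [-0.6  0.6  0.1] grip 39.8 q [ 26.   7. -41. 118.   5.  57. -13.]
small 68 [0.6167 0.2432 0.035 ]
big 112 [0.6113 0.307  0.0388]
stamp 23 [0.6106 0.0883 0.0503]
black 105 [ 0.543 -0.188 -0.001] [ 0.68  -0.165  0.029] [ 0.5899 -0.181   0.0146]
```

View pics/t3.png

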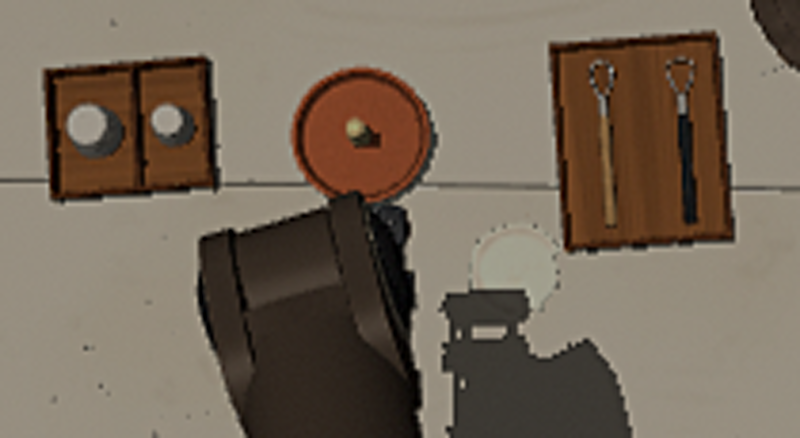

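The top view shows both plugs, the stamp and both tools in place and clear of the rims, with the gripper clear. Handing in.

```bash
python3 -c "
from h import *
print(order.sign_off())"
```

```text
the job is handed in; nothing more can be done
None
```

All five things are in their trays, and I handed the job in after about 36.5 s of robot time. No verdict came back.

- **Plugs:** The bigger plug stands in the wider bay and the smaller in the narrower bay. Their tops measured about 38 mm and 34 mm, which is right for standing on the 4 mm floor.
- **Stamp:** It stands upright near the middle of the saucer, with its top at about 50 mm, right for the 5 mm floor.
- **Loop tools:** Both lie lengthwise and side by side in the larger tray, about 64 mm apart. By eye in the last top view, each is centred within a few millimetres.
- **Left alone:** I did not touch the turquoise or yellow look-alikes.

**Checks that disagreed or were weak:**
- The two cameras disagreed by about 3–4 mm in y for the plug positions and the plug tray. That is well inside the 13–14 mm allowed; I followed the wrist camera.
- My last depth reading on the black tool was noisy, because it picked up the tray rim. That it lies flat is judged from the picture and the height at which I released it.
- My first two move calls were refused because the rows were missing fields; nothing moved.

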